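# Set the tall bending former in the clamp

## Task

Three wooden bending formers hang from the pegs: lift the tallest one up and off its peg, keeping it upright, and stand it on the open bench and let go, so that you can take it again by its two narrow edges. Then stand it upright between the jaws of the clamp, down on the clamp's base and midway across the jaws, let go, and push the sliding jaw in until the former is held against the fixed jaw. Leave the other two formers hanging and the hammer, bowl and beaker where they are.

Things in the scene. Friction and masses are not known exactly. Their poses are not given: they have to be found in the camera images.
- former_tall: Tallest of three look-alike hardwood formers: slab 32 mm thick (x), 60 wide (y), 150 tall (z), about 185 g. Origin: centre of underside. Top edge half-round, radius 16, along y: flat faces start 16 mm below the top. Slot through the thickness, 24 wide, 50 to 90 mm below the top; hangs by the slot's upper end on any of the pegs, a few mm and 0.03 rad off, underside 60 mm above the bench.
- former_middle: Middle of three look-alike hardwood formers: slab 32 mm thick (x), 60 wide (y), 130 tall (z), about 160 g. Origin: centre of underside. Top edge half-round, radius 16, along y: flat faces start 16 mm below the top. Slot through the thickness, 24 wide, 50 to 90 mm below the top; hangs by the slot's upper end on any of the pegs, a few mm and 0.03 rad off, underside 80 mm above the bench.
- former_short: Shortest of three look-alike hardwood formers: slab 32 mm thick (x), 60 wide (y), 110 tall (z), about 135 g. Origin: centre of underside. Top edge half-round, radius 16, along y: flat faces start 16 mm below the top. Slot through the thickness, 24 wide, 50 to 90 mm below the top; hangs by the slot's upper end on any of the pegs, a few mm and 0.03 rad off, underside 100 mm above the bench.
- stand: Fixed dark steel peg stand. Origin: on the bench under its rail. The rail, 16 mm thick, runs along y at 155 mm height, between posts at y = -140 and 140 mm. Three pegs at y = -74, 0, 74 mm point along -x (to the robot). Formers hang with their thickness along the pegs: 14 mm between neighbours (no room for a finger); behind, 36 mm to the rail; in front, about 32 mm to the upturned tip.
- peg_tip (a point): Top of the middle peg's upturned tip, 113 mm along -x from the rail, 170 mm high. Pegs are level, 10 mm thick, upper side 160 mm high, so tips rise 10 mm above it. To take a former off, lift it about 20 mm (more than 10 to clear the tip, less than 30 or the slot's lower end hits the peg), then draw it along the stand's -x at least 80 mm.
- clamp: Fixed blue-green clamp. Origin: on the bench under the inner face of its fixed jaw (the plane x = 0). Base 20 mm high, 90 wide, from x = -175 to 65 mm; the former stands on its top. Both jaws are 40 mm wide (y = -20 to 20), tops 148 mm above the bench. The sliding jaw is on the -x side (the robot's) and closes along +x.
- clamp_seat (a point): Point on the clamp base's top (20 mm above the bench), 16 mm from the fixed jaw's face, mid-width: where the former's underside centre ends when clamped, its thickness along the clamp's x. Its edges then stand 10 mm proud of the jaws on each side, with room for fingers; between former and jaws there is no room for fingers. Its top is 22 mm above the jaws.
- jaw (a joint): Travel of the sliding jaw in m: 0 fully open, grows as it closes, up to 0.045; starts at 0 to 0.006. Gap between the jaws is 0.052 minus this; the 32 mm former is held at about 0.020. It slides stiffly (about 3 N), has no spring and stays where it is left.
- jaw_push (a point): Centre of the back face of the push lug at the top of the sliding jaw: face 40 mm wide, 30 high, 133 mm above the bench, looking along the clamp's -x, 45 mm behind the jaw's clamping face. Push it along the clamp's +x.
- hammer: Bystander: hammer with wooden handle, 200 mm long, lying on the bench beyond the work; leave alone. Origin on the bench under it.
- bowl: Bystander: metal bowl, 100 mm across, 45 mm high, on the bench; leave alone. Origin: centre of its underside.
- beaker: Bystander: white beaker, 68 mm across, 90 mm high, on the bench; leave alone. Origin: centre of its underside.

How it is judged:
By the outcome, as a careful person would: the job done as asked, in the order asked, and still so for the second after the job is handed in, with the robot touching nothing.
It also fails if it takes over 64 s, if anything falls off the work surface, if the arm or the gripper's body presses on something with over 40 N, if the wrist force passes 120 N, or if a joint passes its speed limit or range.

## Robot

A 7-joint arm with a two-finger parallel gripper is mounted at the origin on the work surface. World frame = base frame: x ahead of the robot, y to its left, z up, the work surface at z = 0. Lengths are in m, angles in rad, forces in N, time in s.
With the tool pointing down it reaches from about 0.425 to 0.875 m from the base axis. Payload 8.4 kg.
Tool frame: the origin (TCP) lies midway between the tips of the shut fingers; the grasp point (between the pads) lies ctrl.grip_point_offset behind it (ctrl.grip_point_offset is the distance from the TCP to the grasp point, in m); x points along the fingers, y is the direction in which the jaws open and shut, and the axes are right-handed (so a half turn about x gives the same grasp; the last joint's range is limited). The gripper opens to 85 mm and grips with 20 to 120 N. Pads are 22 mm wide; open, the fingers measure 114 mm over their backs; the gripper's body (76 mm by 85 mm) begins 54 mm behind the grasp point. The pads swing forward as they close: fully open they stand 13 mm farther back than shut.
Start: joints at [-1.364, 0.333, 0.04, 1.465, -0.013, 1.343, -0.059], TCP at [0.196, 0.62, 0.231] pointing down, gripper open.
Joint ranges: [-2.58, 2.58], [-0.38, 2.09], [-1.3, 1.39], [0.25, 2.4], [-1.5, 4.64], [0.08, 2.09], [-2.65, 2.65]. Speed limits (rad/s): [2.22, 2.22, 2.79, 2.79, 3.14, 3.14, 3.14].

## Interface

Orientations are given as a unit quaternion [x, y, z, w].
In Python, from workcell import monitor, vision, ticket, nets, ctrl gives the robot as it stands. The module is installed in compiled form; this text tells all that it offers.
- The arm moves only by the shell command python3 -m pendant 'ROWS' [FORCE]. ROWS is JSON, a list of rows, each a list of 3 entries, a list of its own where there are three numbers: the shift along the tool's x, y, z in units of 200 mm (1.0 is 200 mm), then the turn, a rotation vector about the tool's x, y, z in units of 90 degrees (1.0 is 90 degrees), then the opening, from 0 (shut) to 1 (fully open). In form: [[[tx, ty, tz], [ax, ay, az], fingers], ...]. A call has exactly 5 rows; each row is the pose to reach, as a shift and turn from the pose commanded when the call began, along the tool's axes at that moment; what a row does not reach only later rows make up. A row lasts 1/10 s, in which the tool goes at most 50 mm and 8.59 degrees, less where a joint would pass 70% of its speed; a pose out of reach is approached as far as the arm can. A call with a number of a shift or a turn outside -1 to 1 is refused whole. A call with a gripper value outside its range is refused whole. The fingers move at their own pace and stop on an object; FORCE is the grip in N (left out, the last holds). Time passes only in rows, so rows that repeat a pose let the fingers close, or fill a call up. It gives the time, the measured TCP pose, the force and the opening at its end, in the units of the state.
- monitor.get_obs(): the state, without advancing time (a new reading comes with each control period).
- vision.camera(name): name is "scene" or "side" or "wrist"; returns a dict with "image" (420x560x3 uint8, red, green, blue), "mtx" (3x3 intrinsics, pixels), "dist_coeffs" ([k1, k2, p1, p2, k3] as OpenCV has them; the pictures are not rectified), "pose" (4x4, takes a point from camera to world coordinates); the wrist camera has in their place "tool_from_camera" (4x4, takes a point from camera to tool coordinates, whose origin is the TCP and whose axes are the tool frame's). Camera axes: x right, y up, looking along -z (the intrinsics and any distortion apply to the point x, -y, -z); pixel columns grow to the right and rows downward; lengths in m; the calibration is good to about 2 mm. A picture is of the moment at which its call begins: read the wrist's pose just before it. There is no depth.
- ticket.finish_job(): hands the job in, once; it reports no verdict.
Trained networks look in the newest picture that a camera, given by its name, has taken for a name from the list of things; names that differ only in an ending like _2 or _b are one class to them, and where a whole thing is asked for, a point or a joint stands for the part that bears it (a point fixed in the world has none). Each returns a list of dicts, best first, with "score" (0 to 1); they miss things now and then, are a little off and sometimes report something else, mostly with a low value. They report only what shows in the picture. A call takes as long as a camera call.
- nets.masks_of(camera, thing): "pixels" (420x560 bool, what is visible of it) and "pixel" ([row, column] in pixels, amid what is visible of it).
- nets.tip_of(camera, thing): "pixel" ([row, column] in pixels: a listed point, or the origin of a listed thing).
The state is a dict: "t": time; "joint_positions": joint angles; "dq": joint speeds; "joint_torque": joint torques, N m; "tcp_pos": TCP position; "eef_rot": TCP orientation; "contact_force": force on the tool from outside, world axes, zero at the start; "wrist_torque": the same for the moment, N m; "grip_width": finger opening in m.
Only numpy, scipy, OpenCV 4.12 (cv2) and the standard library are available. Lean on these libraries where they do the work, as an engineer would, in place of code of your own. Each camera call takes 0.05 s, during which the arm holds its last target.

## Working session

There is one attempt and no reset: what is moved stays moved. The work goes in short steps, Python scripts to look and compute and a shell command to move; the robot and the scene stay as the last step left them, time stands still between calls to the robot, and variables do not carry over. Pictures are saved under pics/ and viewed, and the job is handed in when it is done.

```bash
ls; mkdir -p pics
python3 - <<'E'
from workcell import monitor, vision, ctrl
import cv2
o=monitor.get_obs()
for k,v in o.items(): print(k,v)
print(ctrl.grip_point_offset)
for n in ["scene","side","wrist"]:
    c=vision.camera(n); cv2.imwrite(f"pics/{n}0.png",c["image"][:,:,::-1])
    print(n,c["mtx"],c["dist_coeffs"],c.get("pose",c.get("tool_from_camera")))
E
```

```text
pics
t 0.0
joint_positions [-1.36418711  0.33389263  0.03986139  1.46629191 -0.01342167  1.34329332
 -0.05849098]
dq [-0.00035782 -0.00029155 -0.00101061  0.00067488 -0.00160541  0.00034007
 -0.00058839]
joint_torque [-6.86048625e-04 -6.58538818e+01  1.36513989e+00 -4.05577970e+01
  1.67697034e-02  1.23219521e-02  8.31248798e-06]
tcp_pos [0.19556581 0.61939548 0.2304228 ]
eef_rot [ 0.10712999  0.6989142  -0.10826924  0.69879888]
contact_force [-0.09623644 -0.28141671  0.38758143]
wrist_torque [ 0.03688151 -0.02440878  0.06041577]
grip_width 0.0852466789289549
0.0187
scene [[470.46747447   0.         281.85986244]
 [  0.         470.46747447 203.32983191]
 [  0.           0.           1.        ]] [-0.08054706  0.          0.          0.          0.        ] [[ 0.48955956 -0.6521733   0.57879307  1.18897119]
 [ 0.87192242  0.37306069 -0.31713879 -0.37004056]
 [-0.00909549  0.65992098  0.75127995  0.88645769]
 [ 0.          0.          0.          1.        ]]
side [[516.23031183   0.         284.27102797]
 [  0.         516.23031183 212.09084478]
 [  0.           0.           1.        ]] [-0.16004922  0.          0.          0.          0.        ] [[-0.99840616  0.04594018 -0.03278156  0.5504051 ]
 [-0.05597433 -0.73182812  0.67918663  0.87702752]
 [ 0.00721149  0.67993905  0.73323317  1.13659777]
 [ 0.          0.          0.          1.        ]]
wrist [[357.03820281   0.         284.05599118]
 [  0.         357.03820281 209.40339095]
 [  0.           0.           1.        ]] [-0.01602306  0.          0.          0.          0.        ] [[-1.13807460e-03  2.75148780e-01 -9.61400985e-01 -1.42076637e-01]
 [ 9.99999283e-01 -4.39312837e-05 -1.19633893e-03 -6.93267951e-04]
 [-3.71406777e-04 -9.61401657e-01 -2.75148533e-01 -6.97755138e-02]
 [ 0.00000000e+00  0.00000000e+00  0.00000000e+00  1.00000000e+00]]
```

View pics/scene0.png

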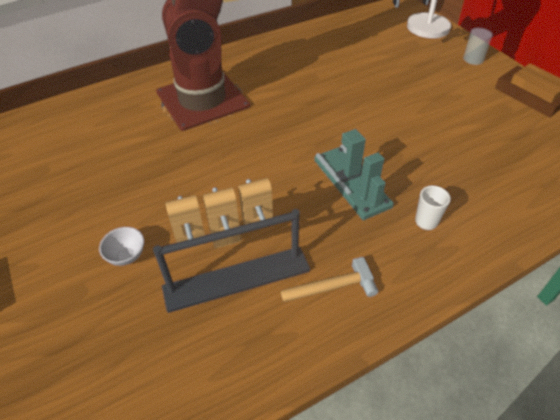

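View pics/side0.png

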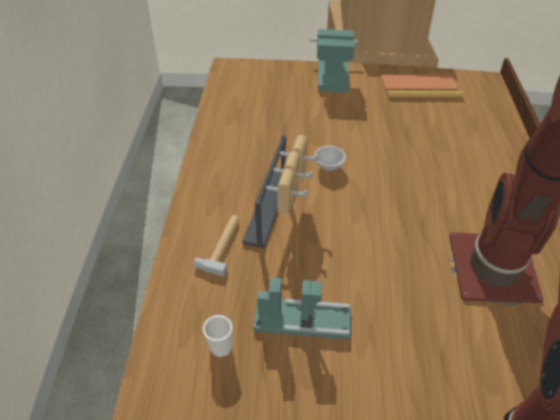

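View pics/wrist0.png

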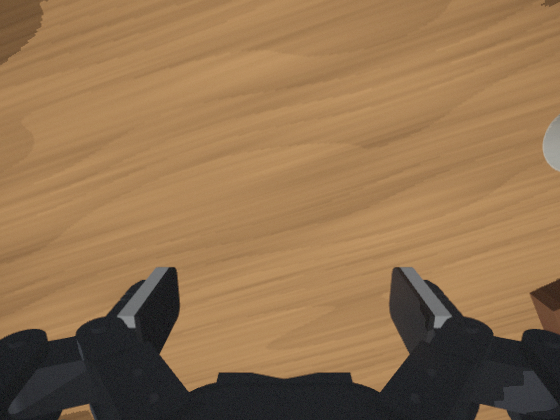

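```bash
cat > h.py <<'E'
import numpy as np, cv2
from workcell import monitor, vision, nets, ctrl
from scipy.spatial.transform import Rotation as R
from scipy.optimize import least_squares
def cam(n):
    if n=="wrist":
        o=monitor.get_obs(); c=vision.camera(n)
        T=np.eye(4);T[:3,:3]=R.from_quat(o["eef_rot"]).as_matrix();T[:3,3]=o["tcp_pos"]
        c["pose"]=T@c["tool_from_camera"]
    else: c=vision.camera(n)
    return c
def ray(c,px):  # px=[row,col]
    u=cv2.undistortPoints(np.array([[[px[1],px[0]]]],float),c["mtx"],c["dist_coeffs"])[0,0]
    d=c["pose"][:3,:3]@np.array([u[0],-u[1],-1]); return c["pose"][:3,3],d/np.linalg.norm(d)
def atz(c,px,z):
    o,d=ray(c,px); return o+d*(z-o[2])/d[2]
def tri(l):
    A=0;b=0
    for c,px in l:
        o,d=ray(c,px);P=np.eye(3)-np.outer(d,d);A=A+P;b=b+P@o
    x=np.linalg.solve(A,b)
    return x,[np.linalg.norm((np.eye(3)-np.outer(ray(c,p)[1],ray(c,p)[1]))@(x-ray(c,p)[0])) for c,p in l]
def proj(c,P):
    P=np.atleast_2d(P);q=(P-c["pose"][:3,3])@c["pose"][:3,:3]
    q=q*np.array([1,-1,-1])
    return cv2.projectPoints(q,np.zeros(3),np.zeros(3),c["mtx"],c["dist_coeffs"])[0][:,0]  # col,row
def toolmove(dw=None,Rt=None):
    """world shift -> tool units from current measured pose"""
    o=monitor.get_obs();M=R.from_quat(o["eef_rot"])
    return M.inv().apply(dw)/0.2
E
python3 - <<'E'
from h import *
np.set_printoptions(precision=4,suppress=True)
C={n:cam(n) for n in("scene","side")}
for t,z in [("former_tall",.06),("former_middle",.08),("former_short",.1),("stand",0),("peg_tip",.17),("clamp",0),("clamp_seat",.02),("jaw_push",.133),("hammer",0),("bowl",0),("beaker",0)]:
    L=[]
    for n in C:
        r=nets.tip_of(n,t)
        for q in r[:3]: print(t,n,round(q["score"],2),np.round(q["pixel"],1),atz(C[n],q["pixel"],z))
        if r:L.append((C[n],r[0]["pixel"]))
    if len(L)==2: print("   tri",*tri(L))
print(monitor.get_obs()["t"])
E
```

```text
former_tall scene 0.84 [240.6 226.1] [ 0.5864 -0.1805  0.06  ]
former_tall scene 0.65 [255.2 125.9] [ 0.515  -0.3865  0.06  ]
former_tall side 0.73 [199.1 292.2] [ 0.5784 -0.1732  0.06  ]
   tri [ 0.5795 -0.1793  0.0525] [np.float64(0.0012951170811665842), np.float64(0.0012951170811664574)]
former_middle scene 0.68 [240.  190.6] [ 0.5617 -0.251   0.08  ]
former_middle side 0.87 [177.  300.8] [ 0.5564 -0.2473  0.08  ]
   tri [ 0.5572 -0.2508  0.0757] [np.float64(0.0010642621259068941), np.float64(0.0010642621259069807)]
former_short scene 0.95 [218.1 255. ] [ 0.5913 -0.1095  0.1   ]
former_short side 0.8 [203.8 284.2] [ 0.5987 -0.1145  0.1   ]
   tri [ 0.5972 -0.1107  0.1055] [np.float64(0.0016123118501661406), np.float64(0.0016123118501659077)]
stand scene 0.77 [272.7 235.5] [ 0.6341 -0.1862  0.    ]
stand side 0.89 [206.4 271.7] [ 0.6406 -0.1969  0.    ]
   tri [ 0.6399 -0.1881  0.0093] [np.float64(2.5898589271548696e-05), np.float64(2.589858927132567e-05)]
peg_tip side 0.67 [170.3 310.5] [ 0.53   -0.1803  0.17  ]
clamp scene 0.59 [195.8 361.6] [0.5846 0.1928 0.    ]
clamp scene 0.5
[... 673 characters left out ...]
   ]
hammer scene 0.56 [189.1 362. ] [0.566  0.2074 0.    ]
hammer side 0.93 [243.7 221.1] [ 0.7738 -0.042   0.    ]
   tri [ 0.7737 -0.0323  0.0102] [np.float64(0.0023147657861597865), np.float64(0.002314765786160104)]
bowl scene 0.82 [254.3 127.5] [ 0.4655 -0.3836 -0.    ]
bowl side 0.73 [174.2 311.7] [ 0.5222 -0.3479  0.    ]
bowl side 0.56 [165.  327.8] [ 0.47   -0.3959  0.    ]
   tri [ 0.5034 -0.3694  0.0083] [np.float64(0.027840524198211793), np.float64(0.027840524198211775)]
beaker scene 0.8 [219.4 425.7] [0.7262 0.2838 0.    ]
beaker side 0.95 [347.8 220.5] [0.7312 0.2847 0.    ]
   tri [0.729  0.284  0.0011] [np.float64(0.002375873695955723), np.float64(0.0023758736959557897)]
1.35
```

Run:
```python
import cv2,numpy as np
a=cv2.imread("pics/scene0.png")[165:305,145:320];b=cv2.imread("pics/side0.png")[125:255,235:355]
cv2.imwrite("pics/za.png",cv2.resize(a,None,fx=4.4,fy=4.2,interpolation=3));cv2.imwrite("pics/zb.png",cv2.resize(b,None,fx=4.5,fy=4.5,interpolation=3))
c=cv2.imread("pics/scene0.png")[115:225,305:405];d=cv2.imread("pics/side0.png")[265:345,245:360]
cv2.imwrite("pics/zc.png",np.hstack([cv2.resize(c,(400,440),interpolation=3),cv2.resize(d,(400,440),interpolation=3)]))
```

```text
(no output)
```

View pics/za.png

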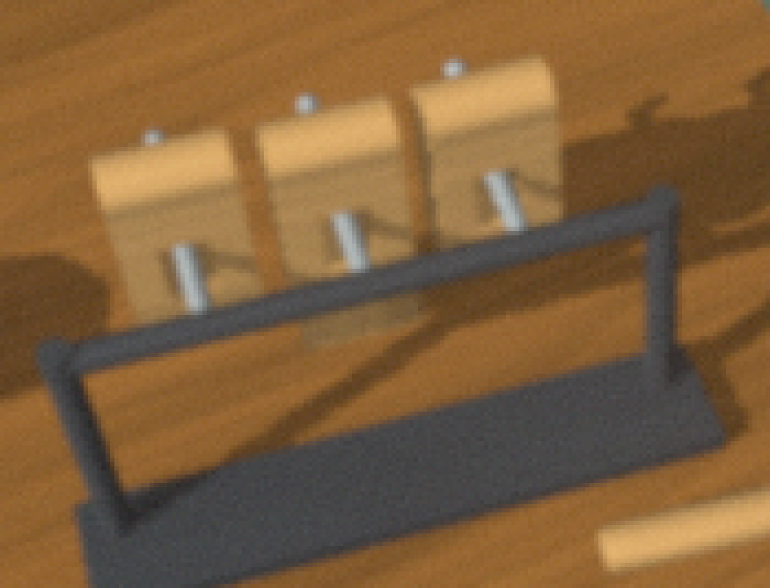

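View pics/zb.png

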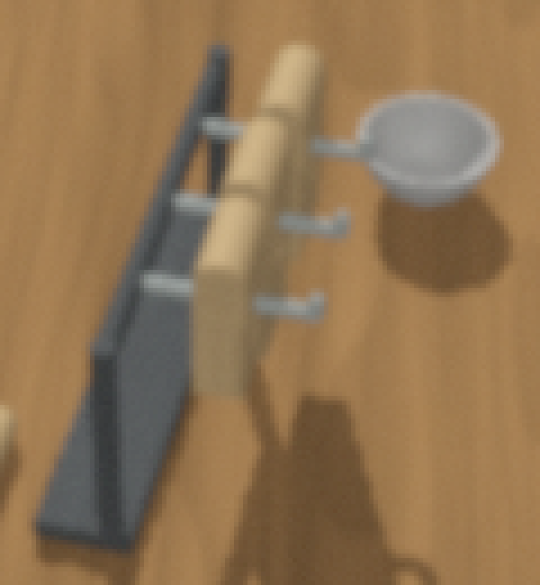

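View pics/zc.png

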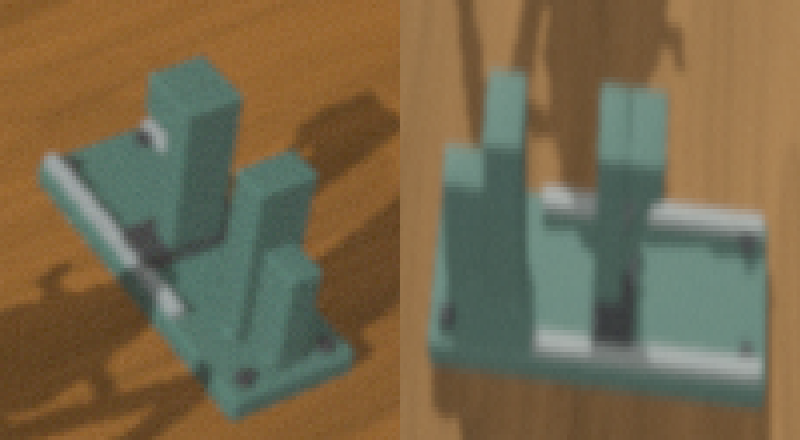

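Run:
```python
from h import *
np.set_printoptions(precision=4,suppress=True)
o=monitor.get_obs();print(R.from_quat(o["eef_rot"]).as_matrix())
C={n:cam(n) for n in("scene","side")}
def za(c):return [165+c[1]/4.2,145+c[0]/4.4]
def zb(c):return [125+c[1]/4.5,235+c[0]/4.5]
for nm,a,b in [("tipM",(305,102),(343,220)),("tipL(+y)",(453,67),(318,300)),("tip-y",(152,135),(375,150)),
 ("post+y",(662,190),(107,350)),("post-y",(58,345),(217,50))]:
    print(nm,*tri([(C["scene"],za(a)),(C["side"],zb(b))]))
for nm,a,z in [("short top back +y(top ridge)",(548,75),.21),("tall ridge l",(258,143),.208),("tall ridge r",(388,110),.208)]:
    print(nm,atz(C["scene"],za(a),z))
def zc(c):return [115+c[1]/4,305+c[0]/4]
def zd(c):return [265+(c[1])*80/440,245+(c[0]-400)*115/400]
for nm,a,b in [("base far-right corner",(235,405),None),("base right corner",(352,345),(432,350)),("base left corner",(42,170),(765,215))]:
    print(nm,atz(C["scene"],zc(a),.02), None if b is None else atz(C["side"],zd(b),.02))
for b in [(765,375),(432,350),(765,215)]: print(atz(C["side"],zd(b),.02))
for nm,a in [("fix jaw top",[(240,175),(290,150),(316,178),(268,200)]),("slid",[(150,75),(200,57),(240,95),(188,108)])]:
    for p in a: print(nm,atz(C["scene"],zc(p),.148))
for b in [(602,85),(666,92),(663,168),(600,165),(490,72),(525,72),(522,148),(486,148)]: print(atz(C["side"],zd(b),.148))
```

```text
[[-0.      0.3011  0.9536]
 [-0.0001  0.9536 -0.3011]
 [-1.     -0.0001  0.    ]]
tipM [ 0.5281 -0.17    0.1656] [np.float64(0.0006410597605032329), np.float64(0.0006410597605033677)]
tipL(+y) [ 0.5419 -0.0981  0.1665] [np.float64(0.0011225910340720722), np.float64(0.0011225910340721423)]
tip-y [ 0.5088 -0.2413  0.1615] [np.float64(0.00044503184448027773), np.float64(0.00044503184448002364)]
post+y [ 0.6625 -0.0511  0.1653] [np.float64(0.0005781155805206239), np.float64(0.000578115580520636)]
post-y [ 0.6149 -0.325   0.1691] [np.float64(0.0012698426620134195), np.float64(0.0012698426620133235)]
short top back +y(top ridge) [ 0.6083 -0.0792  0.21  ]
tall ridge l [ 0.5811 -0.2102  0.208 ]
tall ridge r [ 0.591  -0.1512  0.208 ]
base far-right corner [0.6547 0.1458 0.02  ] None
base right corner [0.6515 0.2369 0.02  ] [0.6522 0.2371 0.02  ]
base left corner [0.4236 0.1541 0.02  ] [0.4152 0.1519 0.02  ]
[0.4172 0.2364 0.02  ]
[0.6522 0.2371 0.02  ]
[0.4152 0.1519 0.02  ]
fix jaw top [0.5962 0.1726 0.148 ]
fix jaw top [0.5935 0.2103 0.148 ]
fix jaw top [0.6197 0.209  0.148 ]
fix jaw top [0.6207 0.1743 0.148 ]
slid [0.4982 0.1774 0.148 ]
slid [0.4994 0.2133 0.148 ]
slid [0.5399 0.2137 0.148 ]
slid [0.5342 0.18   0.148 ]
[0.5386 0.1757 0.148 ]
[0.4957 0.1769 0.148 ]
[0.4973 0.2155 0.148 ]
[0.5386 0.2164 0.148 ]
[0.6141 0.1736 0.148 ]
[0.5906 0.1721 0.148 ]
[0.5902 0.211  0.148 ]
[0.6139 0.2125 0.148 ]
```

```bash
python3 -m pendant '[[[-0.12,-0.12,0.17],[0.09,0,0],1],[[-0.24,-0.24,0.34],[0.18,0,0],1],[[-0.36,-0.36,0.51],[0.28,0,0],1],[[-0.48,-0.48,0.68],[0.37,0,0],1],[[-0.6,-0.6,0.85],[0.46,0,0],1]]'
python3 - <<'E'
from h import *
o=monitor.get_obs();print(R.from_quat(o["eef_rot"]).as_matrix().round(4),o["tcp_pos"],o["dq"].round(2))
print(toolmove(np.array([.50,.05,.36])-o["tcp_pos"]))
E
```

```text
t: 1.95
tcp_pos: [0.3225, 0.4526, 0.3525]
eef_rot: [0.35, 0.615, -0.349, 0.615]
contact_force: [-0.2, 0.2, 0.3]
grip_width: 0.0855
[[ 0.000e+00  8.596e-01  5.110e-01]
 [ 5.000e-04  5.110e-01 -8.596e-01]
 [-1.000e+00  3.000e-04 -4.000e-04]] [0.32248861 0.45262708 0.35249713] [ 0.31 -0.32  0.37 -0.12  0.03  0.44 -0.74]
[-0.03856438 -0.26580263  2.18397356]
```

```bash
python3 -m pendant '[[[0,0.03,0.2],[0.09,0,0],0.6],[[0,0.06,0.4],[0.18,0,0],0.6],[[0,0.09,0.6],[0.27,0,0],0.6],[[0,0.12,0.8],[0.36,0,0],0.6],[[0,0.15,1],[0.45,0,0],0.6]]'; python3 -m pendant '[[[0,0,0],[0,0,0],0.6],[[0,0,0],[0,0,0],0.6],[[0,0,0],[0,0,0],0.6],[[0,0,0],[0,0,0],0.6],[[0,0,0],[0,0,0],0.6]]';python3 - <<'E'
from h import *
c=cam("wrist");cv2.imwrite("pics/w1.png",c["image"][:,:,::-1])
o=monitor.get_obs();print(R.from_quat(o["eef_rot"]).as_matrix().round(4),o["tcp_pos"],o["dq"].round(2))
np.save("w1pose.npy",c["pose"])
E
```

```text
t: 2.45
tcp_pos: [0.4514, 0.2969, 0.3516]
eef_rot: [0.541, 0.456, -0.54, 0.456]
contact_force: [0.3, 1.4, 0.4]
grip_width: 0.051
t: 2.95
tcp_pos: [0.45, 0.2994, 0.3512]
eef_rot: [-0.539, -0.458, 0.539, -0.458]
contact_force: [-0.0, -0.2, -0.3]
grip_width: 0.0512
[[-1.000e-04  9.868e-01 -1.619e-01]
 [-1.000e-04 -1.619e-01 -9.868e-01]
 [-1.000e+00 -1.000e-04  1.000e-04]] [0.45011237 0.29912969 0.35127744] [ 0. -0.  0. -0. -0.  0. -0.]
```

View pics/w1.png

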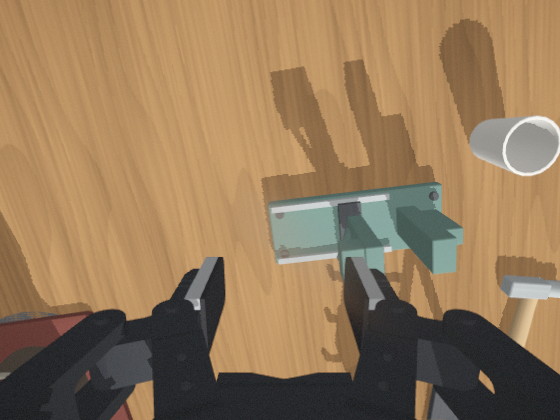

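Run:
```python
import cv2
a=cv2.imread("pics/w1.png")[170:290,260:480];cv2.imwrite("pics/w1z.png",cv2.resize(a,None,fx=3.6,fy=3.6,interpolation=3)[:, :800])
```

```text
(no output)
```

View pics/w1z.png

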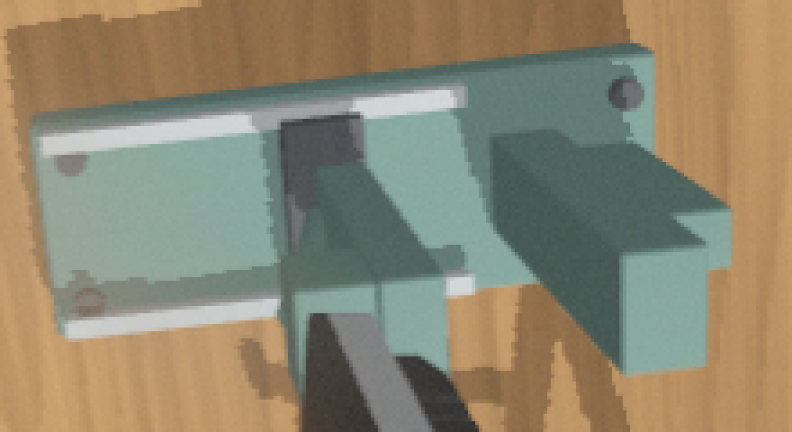

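Run:
```python
from h import *
np.set_printoptions(precision=4,suppress=True)
c=vision.camera("wrist");c["pose"]=np.load("w1pose.npy")
z=lambda p:[170+p[1]/3.6,260+p[0]/3.6]
for p,h in [((38,130),.02),((650,57),.02),((62,337),.02),((33,118),0),((652,47),0),((620,253),.148),((706,243),.148),((706,365),.148),((625,373),.148),((292,292),.148),((378,278),.148),((443,274),.148)]:
    print(p,atz(c,z(p),h))
```

```text
(38, 130) [0.4218 0.242  0.02  ]
(650, 57) [0.6543 0.233  0.02  ]
(62, 337) [0.4165 0.1558 0.02  ]
(33, 118) [0.419  0.2419 0.    ]
(652, 47) [0.6634 0.2312 0.    ]
(620, 253) [0.5911 0.213  0.148 ]
(706, 243) [0.6157 0.212  0.148 ]
(706, 365) [0.6147 0.1734 0.148 ]
(625, 373) [0.5908 0.1747 0.148 ]
(292, 292) [0.4966 0.2163 0.148 ]
(378, 278) [0.5216 0.2166 0.148 ]
(443, 274) [0.5402 0.2148 0.148 ]
```

```bash
python3 -m pendant '[[[0,0.1,0.2],[0,0,0],0.6],[[0,0.2,0.4],[0,0,0],0.6],[[0,0.3,0.6],[0,0,0],0.6],[[0,0.4,0.8],[0,0,0],0.6],[[0,0.5,1],[0,0,0],0.6]]'; python3 -m pendant '[[[0,0.1,0.2],[0,0,0],0.6],[[0,0.2,0.4],[0,0,0],0.6],[[0,0.3,0.6],[0,0,0],0.6],[[0,0.4,0.8],[0,0,0],0.6],[[0,0.5,1],[0,0,0],0.6]]'; python3 -m pendant '[[[0,0.0,0.15],[0,0,0],0.6],[[0,0,0.3],[0,0,0],0.6],[[0,0,0.3],[0,0,0],0.6],[[0,0,0.3],[0,0,0],0.6],[[0,0,0.3],[0,0,0],0.6]]';python3 - <<'E'
from h import *
c=cam("wrist");cv2.imwrite("pics/w2.png",c["image"][:,:,::-1])
o=monitor.get_obs();print(R.from_quat(o["eef_rot"]).as_matrix().round(4),o["tcp_pos"],o["dq"].round(2))
np.save("w2pose.npy",c["pose"])
E
```

```text
t: 3.55
tcp_pos: [0.5167, 0.0832, 0.3515]
eef_rot: [0.539, 0.457, -0.539, 0.457]
contact_force: [1.1, 0.3, -0.2]
grip_width: 0.0512
t: 4.05
tcp_pos: [0.5828, -0.1302, 0.3516]
eef_rot: [0.539, 0.458, -0.539, 0.458]
contact_force: [0.0, 0.3, 0.2]
grip_width: 0.0511
t: 4.55
tcp_pos: [0.5731, -0.1866, 0.3512]
eef_rot: [0.539, 0.458, -0.539, 0.458]
contact_force: [-0.3, 0.6, -0.4]
grip_width: 0.0512
[[-0.000e+00  9.869e-01 -1.612e-01]
 [ 6.000e-04 -1.612e-01 -9.869e-01]
 [-1.000e+00 -1.000e-04 -5.000e-04]] [ 0.57315213 -0.18641453  0.35122219] [-0. -0.  0.  0.  0.  0.  0.]
```

View pics/w2.png

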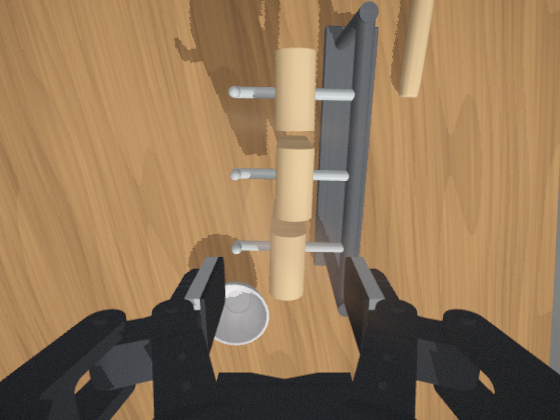

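Run:
```python
import cv2
a=cv2.imread("pics/w2.png")[80:260,220:380];cv2.imwrite("pics/w2z.png",cv2.resize(a,None,fx=3.3,fy=3.3,interpolation=3))
```

```text
(no output)
```

View pics/w2z.png

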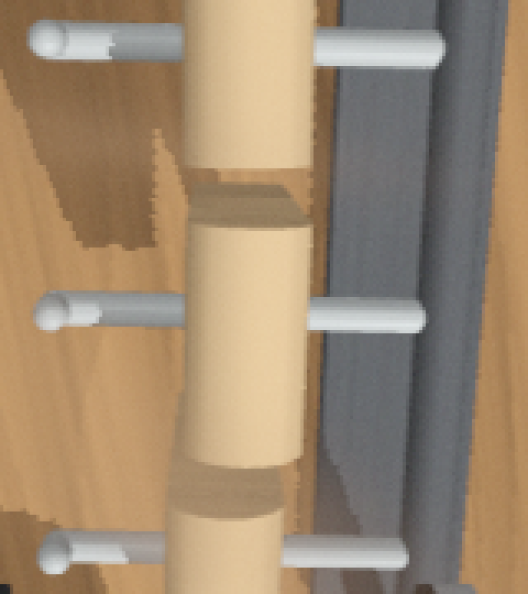

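Run:
```python
from h import *
np.set_printoptions(precision=4,suppress=True)
c=vision.camera("wrist");c["pose"]=np.load("w2pose.npy")
z=lambda p:[80+p[1]/3.3,220+p[0]/3.3]
for p,h in [((188,222),.197),((313,226),.197),((184,458),.197),((302,466),.197),((52,310),.17),((48,40),.17),((52,552),.17),((425,317),.155),((445,48),.155),((408,555),.155),]:
    print(p,atz(c,z(p),h))
Y=np.array([.9869,-.1612,0])
```

```text
(188, 222) [ 0.5734 -0.1483  0.197 ]
(313, 226) [ 0.604  -0.1543  0.197 ]
(184, 458) [ 0.5621 -0.2088  0.197 ]
(302, 466) [ 0.5925 -0.216   0.197 ]
(52, 310) [ 0.5312 -0.1687  0.17  ]
(48, 40) [ 0.5442 -0.0985  0.17  ]
(52, 552) [ 0.5169 -0.2394  0.17  ]
(425, 317) [ 0.6354 -0.1906  0.155 ]
(445, 48) [ 0.6493 -0.1172  0.155 ]
(408, 555) [ 0.6219 -0.2637  0.155 ]
```

```bash
python3 -m pendant '[[[0.1,0.044,-0.035],[0.02,0,0],0.6],[[0.25,0.044,-0.035],[0.02,0,0],0.6],[[0.4,0.044,-0.035],[0.02,0,0],0.6],[[0.55,0.044,-0.035],[0.02,0,0],0.6],[[0.6,0.044,-0.035],[0.02,0,0],0.6]]';python3 - <<'E'
from h import *
c=cam("wrist");cv2.imwrite("pics/w3.png",c["image"][:,:,::-1])
s=cam("side");cv2.imwrite("pics/s3.png",cv2.resize(s["image"][90:290,200:400,::-1],None,fx=3,fy=3,interpolation=3))
o=monitor.get_obs();print(R.from_quat(o["eef_rot"]).as_matrix().round(4),o["tcp_pos"],o["dq"].round(2))
E
```

```text
t: 5.15
tcp_pos: [0.5815, -0.1808, 0.2285]
eef_rot: [-0.545, -0.45, 0.547, -0.448]
contact_force: [1.1, 0.6, 0.3]
grip_width: 0.0512
[[-2.200e-03  9.811e-01 -1.933e-01]
 [ 4.000e-04 -1.933e-01 -9.811e-01]
 [-1.000e+00 -2.200e-03  0.000e+00]] [ 0.58210033 -0.18154275  0.23041006] [ 0.   -0.02  0.02 -0.05  0.01  0.02 -0.01]
```

View pics/w3.png

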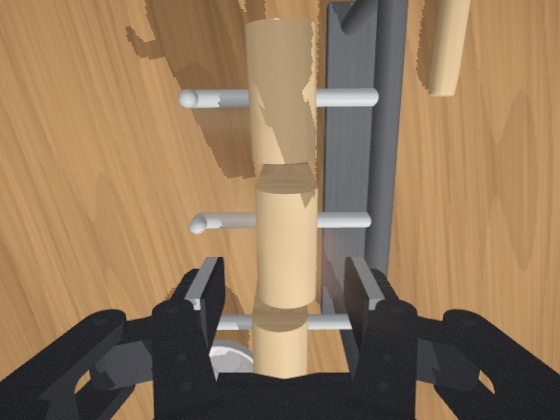

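View pics/s3.png

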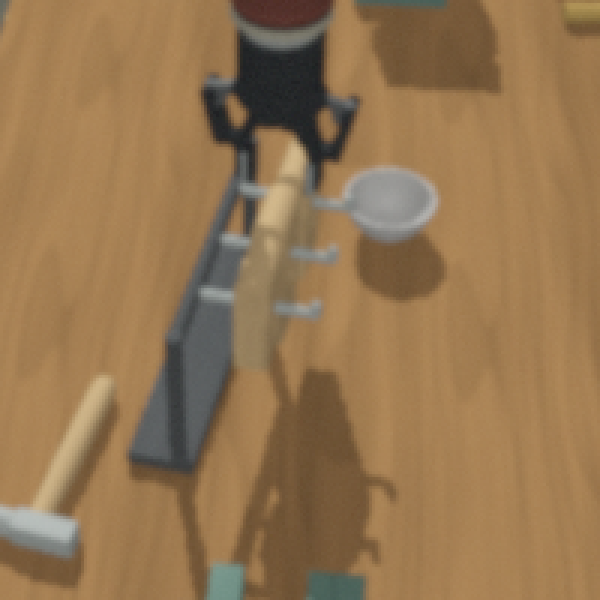

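Run:
```python
from h import *
np.set_printoptions(precision=4,suppress=True)
c=cam("wrist");o=monitor.get_obs()
print(o["tcp_pos"])
for p in [(188,256),(190,318),(303,257),(303,315)]: print(atz(c,p,.197))
```

```text
[ 0.5827 -0.1821  0.2319]
[ 0.574  -0.1491  0.197 ]
[ 0.6044 -0.1561  0.197 ]
[ 0.5606 -0.2127  0.197 ]
[ 0.5921 -0.2189  0.197 ]
```

```bash
python3 -m pendant '[[[0.1,0,0.005],[0,0,0],0.6],[[0.2,0,0.008],[0,0,0],0.6],[[0.3,0,0.008],[0,0,0],0.6],[[0.346,0,0.008],[0,0,0],0.6],[[0.346,0,0.008],[0,0,0],0.6]]'; python3 -m pendant '[[[0,0,0],[0,0,0],0.45],[[0,0,0],[0,0,0],0.2],[[0,0,0],[0,0,0],0],[[0,0,0],[0,0,0],0],[[0,0,0],[0,0,0],0]]' 50;python3 - <<'E'
from h import *
c=cam("wrist");cv2.imwrite("pics/w4.png",c["image"][:,:,::-1])
o=monitor.get_obs();print(R.from_quat(o["eef_rot"]).as_matrix().round(4),o["tcp_pos"],o["dq"].round(2),o["grip_width"])
E
```

```text
t: 5.8
tcp_pos: [0.5823, -0.1841, 0.1623]
eef_rot: [-0.546, -0.449, 0.547, -0.449]
contact_force: [-0.0, 0.2, -0.2]
grip_width: 0.051
t: 6.3
tcp_pos: [0.583, -0.1846, 0.1638]
eef_rot: [0.547, 0.448, -0.546, 0.449]
contact_force: [-0.5, 0.8, 6.4]
grip_width: 0.0315
[[ 2.500e-03  9.809e-01 -1.946e-01]
 [-2.000e-04 -1.946e-01 -9.809e-01]
 [-1.000e+00  2.500e-03 -3.000e-04]] [ 0.58303354 -0.18456569  0.16375416] [ 0. -0. -0. -0.  0. -0.  0.] 0.031128264858603986
```

View pics/w4.png

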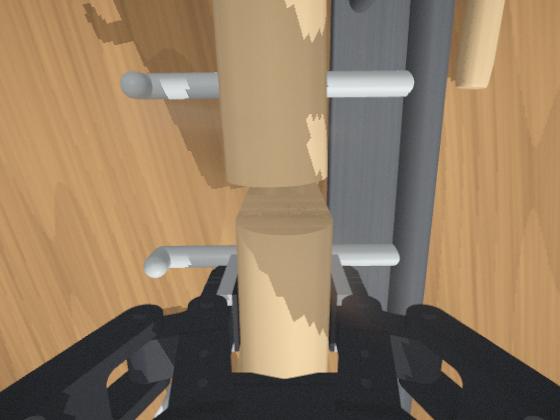

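```bash
python3 -m pendant '[[[-0.04,0,0],[0,0,0],0],[[-0.08,0,0],[0,0,0],0],[[-0.11,0,0],[0,0,0],0],[[-0.11,0,0],[0,0,0],0],[[-0.11,0,0],[0,0,0],0]]';python3 - <<'E'
from h import *
c=cam("side");cv2.imwrite("pics/s5.png",cv2.resize(c["image"][120:260,230:360,::-1],None,fx=4,fy=4,interpolation=3))
c=cam("scene");cv2.imwrite("pics/c5.png",cv2.resize(c["image"][140:300,140:320,::-1],None,fx=4,fy=3.6,interpolation=3))
o=monitor.get_obs();print(R.from_quat(o["eef_rot"]).as_matrix().round(4),o["tcp_pos"],o["dq"].round(2),o["grip_width"])
E
```

```text
t: 6.85
tcp_pos: [0.5821, -0.1842, 0.1842]
eef_rot: [0.547, 0.449, -0.546, 0.449]
contact_force: [-0.2, -0.1, -1.8]
grip_width: 0.0316
[[-6.000e-04  9.809e-01 -1.946e-01]
 [ 1.000e-04 -1.946e-01 -9.809e-01]
 [-1.000e+00 -6.000e-04  0.000e+00]] [ 0.58190331 -0.1841124   0.18378934] [-0.  0.  0. -0. -0.  0.  0.] 0.03151914186202812
```

View pics/s5.png

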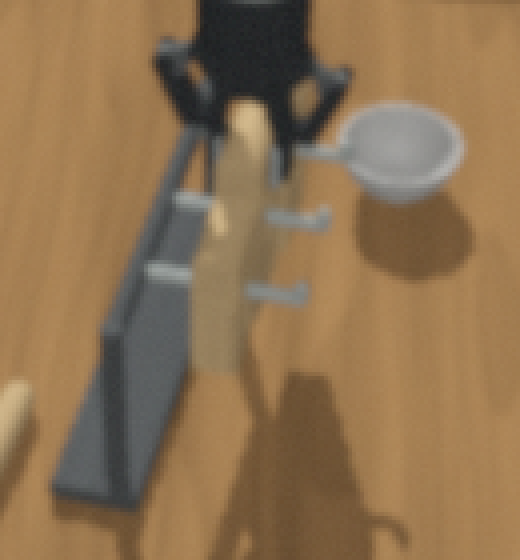

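View pics/c5.png

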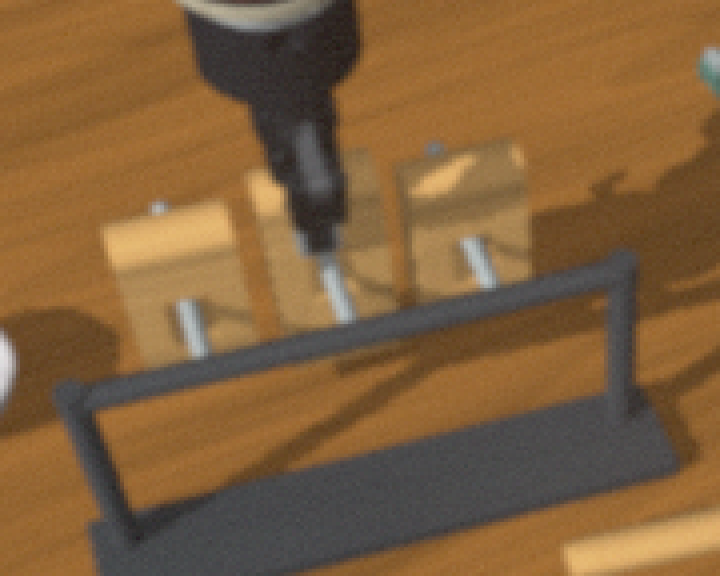

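```bash
python3 -m pendant '[[[0,-0.06,0],[0,0,0],0],[[0,-0.14,0],[0,0,0],0],[[0,-0.22,0],[0,0,0],0],[[0,-0.3,0],[0,0,0],0],[[0,-0.38,0],[0,0,0],0]]'; python3 -m pendant '[[[0,-0.08,0],[0,0,0],0],[[0,-0.16,0],[0,0,0],0],[[0,-0.2,0],[0,0,0],0],[[0,-0.2,0],[0,0,0],0],[[0,-0.2,0],[0,0,0],0]]';python3 - <<'E'
from h import *
c=cam("wrist");cv2.imwrite("pics/w6.png",c["image"][:,:,::-1])
c=cam("side");cv2.imwrite("pics/s6.png",cv2.resize(c["image"][120:260,230:360,::-1],None,fx=4,fy=4,interpolation=3))
o=monitor.get_obs();print(R.from_quat(o["eef_rot"]).as_matrix().round(4),o["tcp_pos"],o["dq"].round(2),o["grip_width"])
E
```

```text
t: 7.45
tcp_pos: [0.506, -0.1693, 0.1837]
eef_rot: [-0.546, -0.449, 0.547, -0.448]
contact_force: [0.5, 0.4, -2.1]
grip_width: 0.0318
t: 7.95
tcp_pos: [0.4687, -0.1615, 0.1843]
eef_rot: [0.547, 0.449, -0.546, 0.449]
contact_force: [0.9, -0.4, -2.3]
grip_width: 0.0314
[[ 3.000e-04  9.809e-01 -1.945e-01]
 [-5.000e-04 -1.945e-01 -9.809e-01]
 [-1.000e+00  3.000e-04  4.000e-04]] [ 0.46887947 -0.16176194  0.18420245] [ 0.    0.01  0.   -0.    0.    0.   -0.  ] 0.03139530120635995
```

View pics/w6.png

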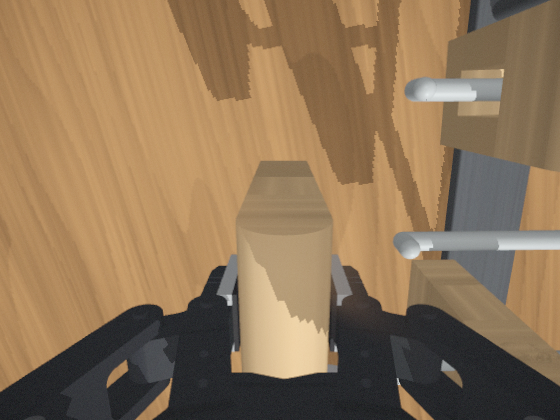

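View pics/s6.png

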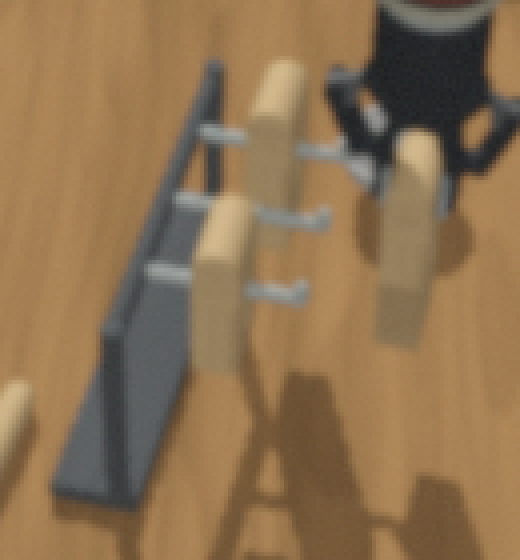

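```bash
python3 -m pendant '[[[0,0,-0.1],[-0.02,0,0],0],[[0,-0.01,-0.25],[-0.04,0,0],0],[[0,-0.02,-0.45],[-0.06,0,0],0],[[0,-0.03,-0.65],[-0.08,0,0],0],[[0,-0.035,-0.85],[-0.1,0,0],0]]'; python3 -m pendant '[[[0.05,0,-0.06],[0,0,0],0],[[0.15,0,-0.12],[0,0,0],0],[[0.25,0,-0.12],[0,0,0],0],[[0.33,0,-0.12],[0,0,0],0],[[0.36,0,-0.12],[0,0,0],0]]';python3 - <<'E'
from h import *
c=cam("side");cv2.imwrite("pics/s7.png",cv2.resize(c["image"][160:300,230:360,::-1],None,fx=4,fy=4,interpolation=3))
o=monitor.get_obs();print(R.from_quat(o["eef_rot"]).as_matrix().round(4),o["tcp_pos"],o["dq"].round(2),o["grip_width"])
E
```

```text
t: 8.55
tcp_pos: [0.4948, 0.0089, 0.1841]
eef_rot: [0.509, 0.491, -0.509, 0.491]
contact_force: [0.3, 0.3, -1.5]
grip_width: 0.031
t: 9.05
tcp_pos: [0.4946, 0.0306, 0.1103]
eef_rot: [-0.508, -0.491, 0.511, -0.49]
contact_force: [-0.1, 0.2, -2.0]
grip_width: 0.0314
[[-0.0027  0.9993 -0.0383]
 [-0.0015 -0.0383 -0.9993]
 [-1.     -0.0026  0.0016]] [0.4945747  0.03046294 0.11024226] [-0.   -0.03  0.   -0.02  0.02  0.03 -0.01] 0.031600049317576276
```

View pics/s7.png

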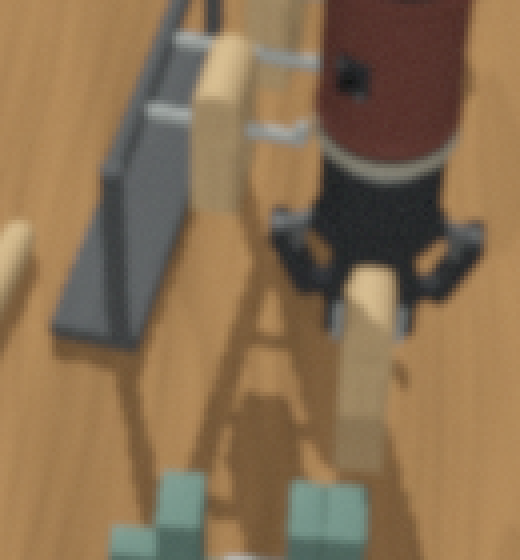

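```bash
python3 -m pendant '[[[0.015,0,0],[0,0,0],0],[[0.03,0,0],[0,0,0],0],[[0.035,0,0],[0,0,0],0],[[0.04,0,0],[0,0,0],0],[[0.04,0,0],[0,0,0],0]]'
python3 - <<'E'
from h import *
o=monitor.get_obs();print(o["tcp_pos"],o["contact_force"],o["wrist_torque"])
E
```

```text
t: 9.6
tcp_pos: [0.4956, 0.0304, 0.1043]
eef_rot: [0.51, 0.49, -0.509, 0.49]
contact_force: [-0.9, -0.8, -2.5]
grip_width: 0.0312
[0.49560202 0.03043248 0.10431419] [-0.93496469 -0.78785078 -2.50472251] [-0.04145881  0.05684589 -0.00795348]
```

```bash
python3 -m pendant '[[[0.005,0,0],[0,0,0],0],[[0.005,0,0],[0,0,0],0],[[0.01,0,0],[0,0,0],0],[[0.01,0,0],[0,0,0],0],[[0.01,0,0],[0,0,0],0]]'
python3 - <<'E'
from h import *
o=monitor.get_obs();print(o["tcp_pos"],o["contact_force"],o["wrist_torque"])
E
```

```text
t: 10.1
tcp_pos: [0.496, 0.0305, 0.1038]
eef_rot: [0.51, 0.49, -0.509, 0.49]
contact_force: [-6.1, -0.7, 18.7]
grip_width: 0.0313
[0.49595546 0.03048041 0.10382332] [-6.08772754 -0.67916184 18.72588104] [-0.25849071  2.025086    0.0464688 ]
```

```bash
python3 -m pendant '[[[-0.005,0,0],[0,0,0],0],[[-0.005,0,0],[0,0,0],0],[[-0.005,0,0],[0,0,0],0.45],[[-0.005,0,0],[0,0,0],0.6],[[-0.005,0,0],[0,0,0],0.6]]';python3 - <<'E'
from h import *
c=cam("wrist");cv2.imwrite("pics/w8.png",c["image"][:,:,::-1])
o=monitor.get_obs();print(o["tcp_pos"],o["contact_force"],o["grip_width"])
E
```

```text
t: 10.6
tcp_pos: [0.4955, 0.0304, 0.103]
eef_rot: [-0.51, -0.49, 0.51, -0.49]
contact_force: [0.1, -0.8, -0.0]
grip_width: 0.0511
[0.49546928 0.03043128 0.10300803] [-0.64902364 -0.77017732 -0.17045011] 0.05113963232790232
```

View pics/w8.png

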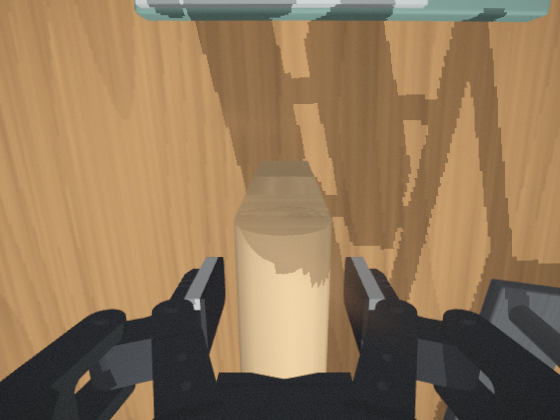

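```bash
python3 -m pendant '[[[-0.1,0,0],[0,0,0],0.6],[[-0.25,0,0],[0,0,0],0.6],[[-0.4,0,0],[0,0,0],0.6],[[-0.55,0,0],[-0.05,0,0],0.7],[[-0.65,0,0],[-0.12,0,0],1]]'; python3 -m pendant '[[[0,0,0],[-0.09,0,0],1],[[0,0,0],[-0.18,0,0],1],[[0,0,0],[-0.27,0,0],1],[[0,0,0],[-0.36,0,0],1],[[0,0,0],[-0.45,0,0],1]]';python3 -m pendant '[[[0,0,0],[-0.09,0,0],1],[[0,0,0],[-0.18,0,0],1],[[0,0,0],[-0.27,0,0],1],[[0,0,0],[-0.36,0,0],1],[[0,0,0],[-0.44,0,0],1]]';python3 -m pendant '[[[0,0,0],[0,0,0],1],[[0,0,0],[0,0,0],1],[[0,0,0],[0,0,0],1],[[0,0,0],[0,0,0],1],[[0,0,0],[0,0,0],1]]';python3 - <<'E'
from h import *
c=cam("wrist");cv2.imwrite("pics/w9.png",c["image"][:,:,::-1]);np.save("w9pose.npy",c["pose"])
o=monitor.get_obs();print(R.from_quat(o["eef_rot"]).as_matrix().round(4),o["tcp_pos"],o["joint_positions"].round(2),o["grip_width"])
E
```

```text
t: 11.15
tcp_pos: [0.496, 0.0304, 0.2352]
eef_rot: [0.461, 0.536, -0.46, 0.537]
contact_force: [0.2, -0.6, -1.0]
grip_width: 0.0725
t: 11.65
tcp_pos: [0.4955, 0.0304, 0.233]
eef_rot: [0.245, 0.663, -0.245, 0.663]
contact_force: [0.3, -0.1, -0.3]
grip_width: 0.0853
t: 12.15
tcp_pos: [0.4954, 0.0304, 0.233]
eef_rot: [0.006, 0.707, -0.006, 0.707]
contact_force: [0.2, -0.2, 0.1]
grip_width: 0.0857
t: 12.65
tcp_pos: [0.4955, 0.0304, 0.2331]
eef_rot: [0.009, 0.707, -0.009, 0.707]
contact_force: [-0.7, -0.3, 0.1]
grip_width: 0.0852
[[-0.000e+00  2.390e-02  9.997e-01]
 [-1.000e-04  9.997e-01 -2.390e-02]
 [-1.000e+00 -1.000e-04 -0.000e+00]] [0.49547621 0.03040614 0.23311604] [-0.79 -0.01  0.64  1.85  0.    1.29  1.4 ] 0.08510833642214476
```

View pics/w9.png

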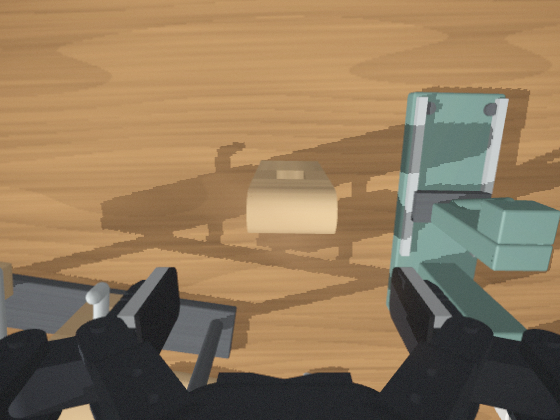

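Run:
```python
from h import *
np.set_printoptions(precision=4,suppress=True)
c=vision.camera("wrist");c["pose"]=np.load("w9pose.npy")
for p,z in [((215,247.5),.15),((215,337.5),.15),((233,248),.138),((233,336.5),.138),((198,248),.134),((198,335),.134),((162,261),0),((162,324),0)]: print(p,z,atz(c,p,z))
print(proj(c,[[.4955,.0304,.15],[.4955,.0304,.0]]))
# clamp features
for p,z in [((94,414),.02),((95,507),.02),((203,478),.148),((203,545),.148),((250,492),.148),((247,556),.148)]: print(p,z,atz(c,p,z))
```

```text
(215, 247.5) 0.15 [0.4933 0.006  0.15  ]
(215, 337.5) 0.15 [0.4947 0.0653 0.15  ]
(233, 248) 0.138 [0.5101 0.0043 0.138 ]
(233, 336.5) 0.138 [0.5117 0.0666 0.138 ]
(198, 248) 0.134 [0.4858 0.0052 0.134 ]
(198, 335) 0.134 [0.4872 0.0657 0.134 ]
(162, 261) 0 [0.4805 0.0063 0.    ]
(162, 324) 0 [0.4821 0.0726 0.    ]
[[284.6195 217.3553]
 [284.2509 175.52  ]]
(94, 414) 0.02 [0.4161 0.1557 0.02  ]
(95, 507) 0.02 [0.4187 0.2451 0.02  ]
(203, 478) 0.148 [0.4893 0.1586 0.148 ]
(203, 545) 0.148 [0.4904 0.2037 0.148 ]
(250, 492) 0.148 [0.5231 0.1726 0.148 ]
(247, 556) 0.148 [0.5221 0.2171 0.148 ]
```

```bash
python3 -m pendant '[[[0.1,0.025,0],[0,0,0],1],[[0.25,0.025,0],[0,0,0],1],[[0.4,0.025,0],[0,0,0],1],[[0.55,0.025,0],[0,0,0],1],[[0.68,0.025,0],[0,0,0],1]]'; python3 -m pendant '[[[0.025,0,0],[0,0,0],1],[[0.025,0,0],[0,0,0],0.8],[[0.025,0,0],[0,0,0],0.5],[[0.025,0,0],[0,0,0],0.2],[[0.025,0,0],[0,0,0],0]]' 50;python3 - <<'E'
from h import *
c=cam("wrist");cv2.imwrite("pics/w10.png",c["image"][:,:,::-1])
o=monitor.get_obs();print(R.from_quat(o["eef_rot"]).as_matrix().round(4),o["tcp_pos"],o["joint_positions"].round(2),o["grip_width"],o["contact_force"])
E
```

```text
t: 13.25
tcp_pos: [0.4953, 0.0354, 0.0958]
eef_rot: [0.008, 0.707, -0.008, 0.707]
contact_force: [-0.1, 0.2, -0.6]
grip_width: 0.0852
t: 13.75
tcp_pos: [0.4967, 0.0355, 0.0936]
eef_rot: [0.009, 0.706, -0.008, 0.708]
contact_force: [-0.6, -0.5, 7.6]
grip_width: 0.0595
[[ 2.500e-03  2.320e-02  9.997e-01]
 [ 9.000e-04  9.997e-01 -2.320e-02]
 [-1.000e+00  1.000e-03  2.400e-03]] [0.49674564 0.03551417 0.09359628] [-0.76  0.16  0.65  2.02 -0.12  0.99  1.5 ] 0.05955417251704781 [-1.15939372 -1.39753805  7.32841128]
```

View pics/w10.png

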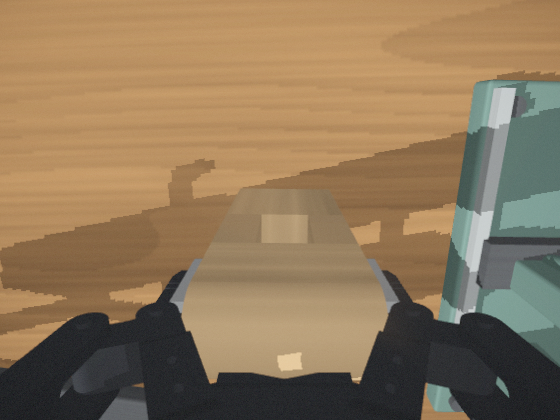

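```bash
python3 -m pendant '[[[-0.1,0,0],[0,0,0],0],[[-0.3,0,0],[0,0,0],0],[[-0.5,0,0],[0,0,0],0],[[-0.7,0,0],[0,0,0],0],[[-0.9,0.1,0],[0,0,0],0]]'; python3 -m pendant '[[[0,0.1,0.05],[0,0,0],0],[[0,0.25,0.12],[0.006,0,0],0],[[0,0.35,0.2],[0.006,0,0],0],[[0,0.35,0.25],[0.006,0,0],0],[[0,0.35,0.25],[0.006,0,0],0]]';python3 - <<'E'
from h import *
c=cam("wrist");cv2.imwrite("pics/w11.png",c["image"][:,:,::-1]);np.save("w11pose.npy",c["pose"])
o=monitor.get_obs();print(R.from_quat(o["eef_rot"]).as_matrix().round(4),o["tcp_pos"],o["grip_width"],o["contact_force"])
E
```

```text
t: 14.3
tcp_pos: [0.4958, 0.0528, 0.2744]
eef_rot: [0.01, 0.707, -0.01, 0.707]
contact_force: [-0.3, 0.0, -2.2]
grip_width: 0.0596
t: 14.8
tcp_pos: [0.5482, 0.1241, 0.2719]
eef_rot: [0.011, 0.707, -0.012, 0.707]
contact_force: [-1.3, -0.8, -2.4]
grip_width: 0.0596
[[-4.000e-04  3.360e-02  9.994e-01]
 [-1.100e-03  9.994e-01 -3.360e-02]
 [-1.000e+00 -1.200e-03 -4.000e-04]] [0.5477192  0.12328729 0.2720117 ] 0.05954212039225715 [ 0.00692426 -0.95088665 -2.82109539]
```

View pics/w11.png

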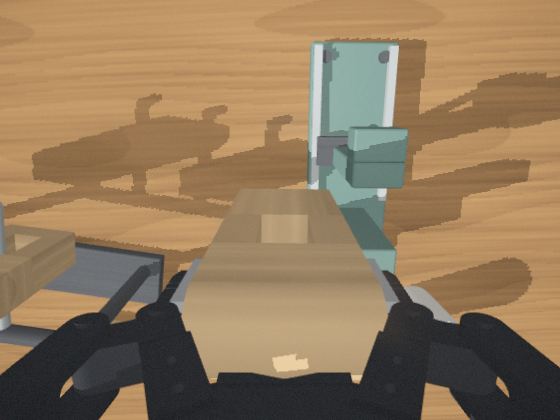

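Run:
```python
import cv2
a=cv2.imread("pics/w11.png")[30:290,290:430];cv2.imwrite("pics/w11z.png",cv2.resize(a,None,fx=4,fy=2.3*1,interpolation=3))
```

```text
(no output)
```

View pics/w11z.png

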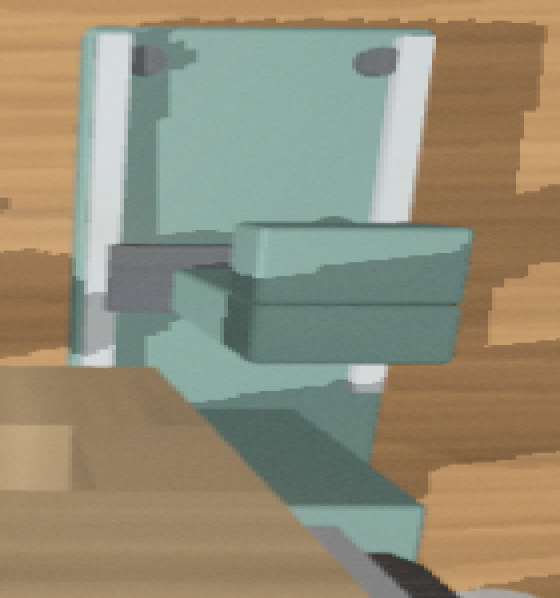

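Run:
```python
from h import *
np.set_printoptions(precision=4,suppress=True)
c=vision.camera("wrist");c["pose"]=np.load("w11pose.npy")
z=lambda p:[30+p[1]/2.3,290+p[0]/4]
for p,h in [((265,227),.148),((472,231),.148),((251,362),.148),((455,362),.148),((423,506),.148),((95,32),.02),((435,36),.02)]: print(p,atz(c,z(p),h))
c=vision.camera("wrist")
T=np.load("w11pose.npy")@np.linalg.inv(c["tool_from_camera"]);c["pose"]=c["tool_from_camera"]
for p in [(262,209),(188,239),(189,331)]: 
  o,d=ray(c,p);print(p,o,d)
```

```text
(265, 227) [0.495  0.1779 0.148 ]
(472, 231) [0.4973 0.2158 0.148 ]
(251, 362) [0.5387 0.1763 0.148 ]
(455, 362) [0.5399 0.2152 0.148 ]
(423, 506) [0.5912 0.2119 0.148 ]
(95, 32) [0.4172 0.1579 0.02  ]
(435, 36) [0.4213 0.2445 0.02  ]
(262, 209) [-0.1421 -0.0007 -0.07  ] [ 0.8919 -0.2027  0.4042]
(188, 239) [-0.1421 -0.0007 -0.07  ] [ 0.9686 -0.1239  0.2157]
(189, 331) [-0.1421 -0.0007 -0.07  ] [0.967  0.1313 0.2182]
```

```bash
python3 -m pendant '[[[0,0.1,0.03],[0,0,0],0],[[0,0.2,0.06],[0,0,0],0],[[0,0.3,0.09],[0,0,0],0],[[0,0.352,0.1],[0,0,0],0],[[0,0.352,0.1],[0,0,0],0]]';python3 - <<'E'
from h import *
c=cam("wrist");cv2.imwrite("pics/w12.png",c["image"][:,:,::-1]);np.save("w12pose.npy",c["pose"])
for n,(a,b,e,f) in {"side":(210,350,235,375),"scene":(80,240,290,430)}.items():
    c=cam(n);cv2.imwrite(f"pics/{n}12.png",cv2.resize(c["image"][a:b,e:f,::-1],None,fx=3.7,fy=3.7,interpolation=3))
o=monitor.get_obs();print(R.from_quat(o["eef_rot"]).as_matrix().round(4),o["tcp_pos"],o["grip_width"],o["contact_force"])
E
```

```text
t: 15.45
tcp_pos: [0.5698, 0.1965, 0.2714]
eef_rot: [0.01, 0.707, -0.011, 0.707]
contact_force: [-1.1, 0.2, -1.4]
grip_width: 0.0599
[[-2.000e-04  3.350e-02  9.994e-01]
 [-8.000e-04  9.994e-01 -3.350e-02]
 [-1.000e+00 -8.000e-04 -1.000e-04]] [0.56997943 0.19294578 0.27205857] 0.05950127998985383 [ 1.10896261 -0.11079142 -2.32913792]
```

View pics/w12.png

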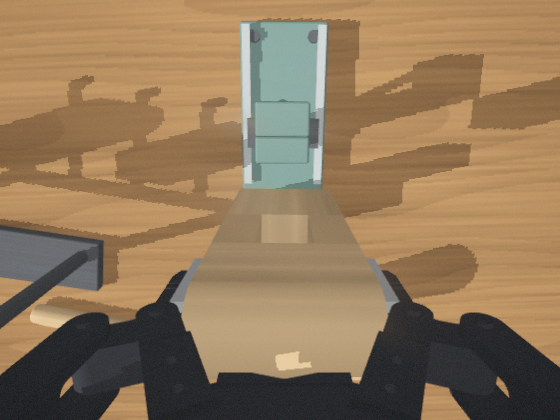

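View pics/side12.png

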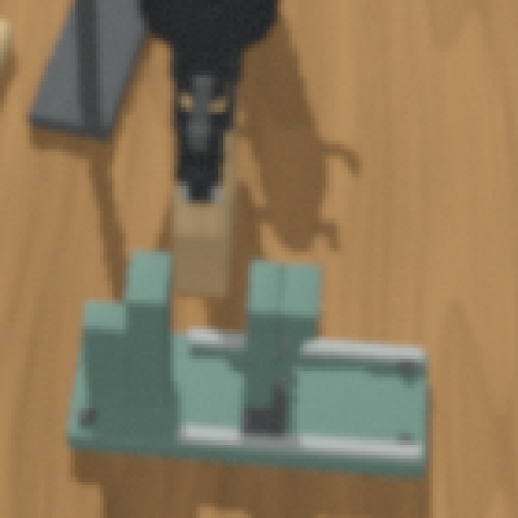

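View pics/scene12.png

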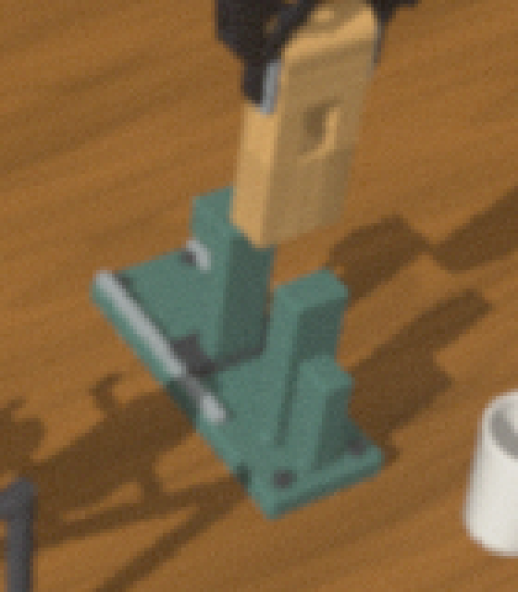

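Run:
```python
from h import *
np.set_printoptions(precision=4,suppress=True)
c=vision.camera("wrist");c["pose"]=np.load("w12pose.npy")
for p,h in [((163,256),.148),((163,309),.148),((101,255),.148),((101,310),.148),((188,240),.178),((188,331),.178),((22,242),.02),((23,327),.02)]: print(p,atz(c,p,h))
```

```text
(163, 256) [0.5392 0.176  0.148 ]
(163, 309) [0.5403 0.2156 0.148 ]
(101, 255) [0.4948 0.1775 0.148 ]
(101, 310) [0.496  0.2167 0.148 ]
(188, 240) [0.5513 0.1669 0.178 ]
(188, 331) [0.5531 0.2283 0.178 ]
(22, 242) [0.4161 0.1585 0.02  ]
(23, 327) [0.4194 0.2435 0.02  ]
```

Run:
```python
from h import *
np.set_printoptions(precision=4,suppress=True)
for i in range(3):
    c=cam("wrist");print((c["pose"]@np.linalg.inv(c["tool_from_camera"]))[:3,3])
cv2.imwrite("pics/w13.png",c["image"][:,:,::-1]);np.save("w13pose.npy",c["pose"])
a=c["image"][10:200,220:350,::-1];cv2.imwrite("pics/w13z.png",cv2.resize(a,None,fx=4,fy=3.1,interpolation=3))
```

```text
[0.57   0.1928 0.2722]
[0.57   0.1928 0.2723]
[0.57   0.1929 0.2723]
```

View pics/w13z.png

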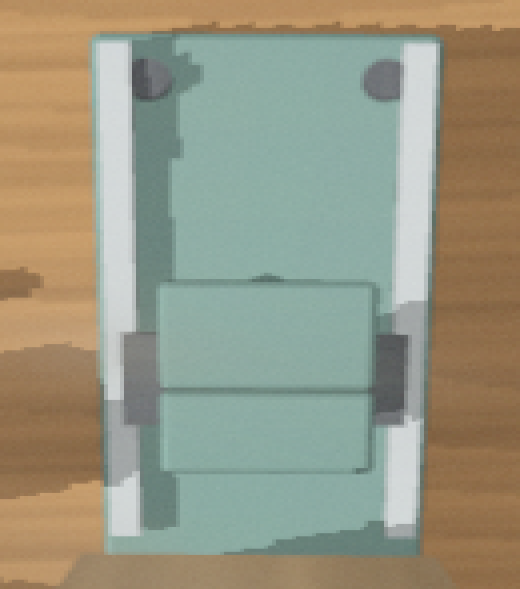

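Run:
```python
from h import *
np.set_printoptions(precision=4,suppress=True)
c=vision.camera("wrist");c["pose"]=np.load("w13pose.npy")
z=lambda p:[10+p[1]/3.1,220+p[0]/4]
T=np.linalg.inv(c["pose"]@np.linalg.inv(c["tool_from_camera"]))
for p,h in [((160,284),.148),((375,284),.148),((161,471),.148),((371,471),.148),((92,39),.02),((441,39),.02),((104,550),.02),((422,550),.02),((82,555),.178),((445,555),.178)]:
    P=atz(c,z(p),h); print(p,P,"tool",(T@np.r_[P,1])[:3])
```

```text
(160, 284) [0.4956 0.1778 0.148 ] tool [ 0.1243 -0.0176 -0.0738]
(375, 284) [0.4969 0.2163 0.148 ] tool [ 0.1243  0.0209 -0.0739]
(161, 471) [0.5389 0.1758 0.148 ] tool [ 0.1243 -0.0182 -0.0306]
(371, 471) [0.5402 0.215  0.148 ] tool [ 0.1243  0.0211 -0.0306]
(92, 39) [0.4168 0.1566 0.02  ] tool [ 0.2523 -0.0415 -0.1519]
(441, 39) [0.4197 0.2441 0.02  ] tool [ 0.2523  0.0461 -0.152 ]
(104, 550) [0.5858 0.1492 0.02  ] tool [ 0.2523 -0.0432  0.0172]
(422, 550) [0.5888 0.2389 0.02  ] tool [0.2523 0.0466 0.0172]
(82, 555) [0.5524 0.1636 0.178 ] tool [ 0.0943 -0.0299 -0.0166]
(445, 555) [0.5545 0.2251 0.178 ] tool [ 0.0943  0.0316 -0.0166]
```

```bash
python3 -m pendant '[[[0.08,0.005,0],[0,0,0],0],[[0.2,0.005,0],[0,0,0],0],[[0.32,0.005,0],[0,0,0],0],[[0.42,0.005,0],[0,0,0],0],[[0.48,0.005,0],[0,0,0],0]]';python3 -m pendant '[[[0.06,0,0],[0,0,0],0],[[0.14,0,0],[0,0,0],0],[[0.22,0,0],[0,0,0],0],[[0.27,0,0],[0,0,0],0],[[0.28,0,0],[0,0,0],0]]';python3 - <<'E'
from h import *
for n,(a,b,e,f) in {"side":(210,350,235,375),"scene":(80,240,290,430)}.items():
    c=cam(n);cv2.imwrite(f"pics/{n}14.png",cv2.resize(c["image"][a:b,e:f,::-1],None,fx=3.7,fy=3.7,interpolation=3))
o=monitor.get_obs();print(R.from_quat(o["eef_rot"]).as_matrix().round(4),o["tcp_pos"],o["grip_width"],o["contact_force"])
E
```

```text
t: 16.35
tcp_pos: [0.5693, 0.1945, 0.1746]
eef_rot: [0.011, 0.708, -0.012, 0.706]
contact_force: [0.3, -0.7, -2.3]
grip_width: 0.0596
t: 16.85
tcp_pos: [0.5694, 0.1947, 0.1189]
eef_rot: [0.011, 0.708, -0.012, 0.706]
contact_force: [0.8, -0.1, -1.5]
grip_width: 0.0596
[[-2.000e-04  3.260e-02  9.995e-01]
 [-3.000e-04  9.995e-01 -3.260e-02]
 [-1.000e+00 -3.000e-04 -2.000e-04]] [0.57002918 0.19490094 0.12009239] 0.059600319283390005 [ 0.48885624  0.43252756 -1.67729379]
```

View pics/side14.png

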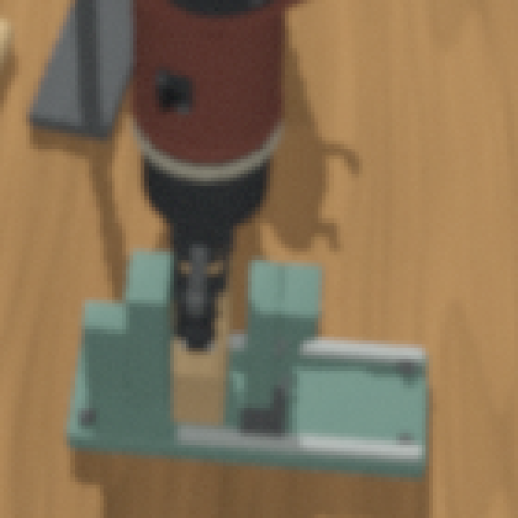

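View pics/scene14.png

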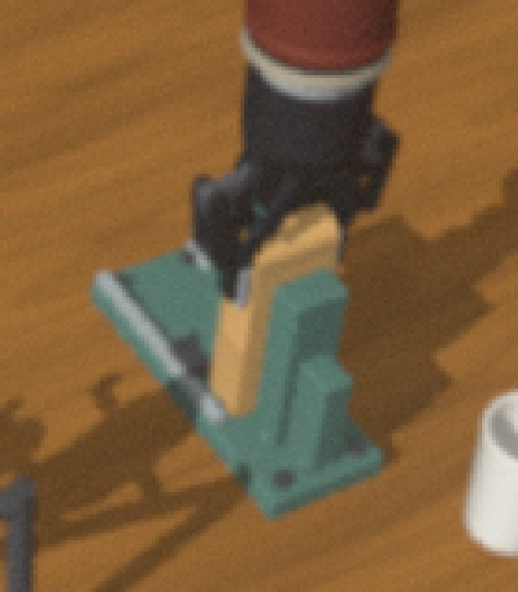

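```bash
python3 -m pendant '[[[0.01,0,0],[0,0,0],0],[[0.02,0,0],[0,0,0],0],[[0.027,0,0],[0,0,0],0],[[0.032,0,0],[0,0,0],0],[[0.032,0,0],[0,0,0],0]]';python3 - <<'E'
from h import *
o=monitor.get_obs();print(o["tcp_pos"],o["contact_force"],o["wrist_torque"])
E
```

```text
t: 17.45
tcp_pos: [0.5701, 0.1949, 0.1138]
eef_rot: [0.012, 0.707, -0.012, 0.707]
contact_force: [0.1, -0.5, -1.7]
grip_width: 0.0595
[0.57005601 0.19490441 0.11379868] [ 0.10348346 -0.4689981  -1.66532627] [-0.03023408  0.05000225  0.04259613]
```

```bash
python3 -m pendant '[[[0.005,0,0],[0,0,0],0],[[0.005,0,0],[0,0,0],0],[[0.01,0,0],[0,0,0],0],[[0.01,0,0],[0,0,0],0],[[0.01,0,0],[0,0,0],0]]';python3 - <<'E'
from h import *
o=monitor.get_obs();print(o["tcp_pos"],o["contact_force"],o["wrist_torque"])
E
```

```text
t: 17.95
tcp_pos: [0.5705, 0.195, 0.1137]
eef_rot: [0.012, 0.707, -0.011, 0.707]
contact_force: [-5.7, -2.7, 15.7]
grip_width: 0.0598
[0.57050176 0.19498035 0.11366024] [-5.74829378 -2.67591377 15.70611815] [-0.56304263  1.61050689  0.02223821]
```

Seated on the base. Release and rise.

```bash
python3 -m pendant '[[[-0.006,0,0],[0,0,0],0],[[-0.006,0,0],[0,0,0],0],[[-0.006,0,0],[0,0,0],0.85],[[-0.006,0,0],[0,0,0],1],[[-0.006,0,0],[0,0,0],1]]';python3 -m pendant '[[[-0.05,0,0],[0,0,0],1],[[-0.2,0,0],[0,0,0],1],[[-0.4,0,0],[0,0,0],1],[[-0.55,0,-0.1],[0,0,0],1],[[-0.6,0,-0.2],[0,0,0],0.5]]';python3 -m pendant '[[[0,0,-0.15],[0,0,0],0],[[0,0,-0.25],[0,0,0],0],[[0,0,-0.25],[0,0,0],0],[[0,0,-0.25],[0,0,0],0],[[0,0,-0.25],[0,0,0],0]]';python3 - <<'E'
from h import *
c=cam("wrist");cv2.imwrite("pics/w15.png",c["image"][:,:,::-1]);np.save("w15pose.npy",c["pose"])
for n,(a,b,e,f) in {"side":(210,350,235,375),"scene":(80,240,290,430)}.items():
    c=cam(n);cv2.imwrite(f"pics/{n}15.png",cv2.resize(c["image"][a:b,e:f,::-1],None,fx=3.7,fy=3.7,interpolation=3))
o=monitor.get_obs();print(R.from_quat(o["eef_rot"]).as_matrix().round(4),o["tcp_pos"],o["grip_width"],o["contact_force"])
E
```

```text
t: 18.45
tcp_pos: [0.5699, 0.195, 0.1127]
eef_rot: [0.011, 0.707, -0.012, 0.707]
contact_force: [0.4, -0.5, -0.2]
grip_width: 0.0853
t: 18.95
tcp_pos: [0.5313, 0.1961, 0.2369]
eef_rot: [0.013, 0.705, -0.011, 0.709]
contact_force: [1.0, -0.3, -0.3]
grip_width: 0.0729
t: 19.45
tcp_pos: [0.4808, 0.1977, 0.2333]
eef_rot: [0.012, 0.707, -0.012, 0.707]
contact_force: [0.5, 0.1, -0.0]
grip_width: -0.0003
[[ 0.000e+00  3.340e-02  9.994e-01]
 [-7.000e-04  9.994e-01 -3.340e-02]
 [-1.000e+00 -7.000e-04  1.000e-04]] [0.48061737 0.19760991 0.23281643] 0.00021925413693408115 [ 0.54949294 -0.78593493  0.23839753]
```

View pics/w15.png

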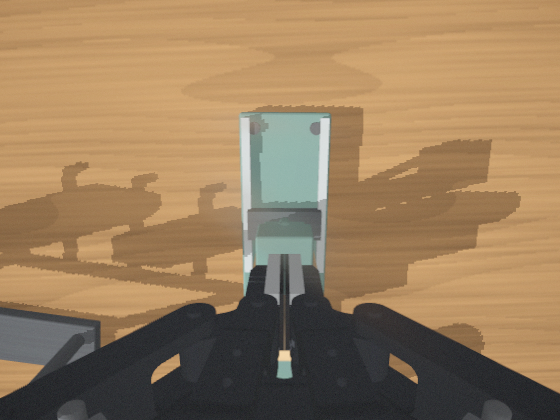

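View pics/side15.png

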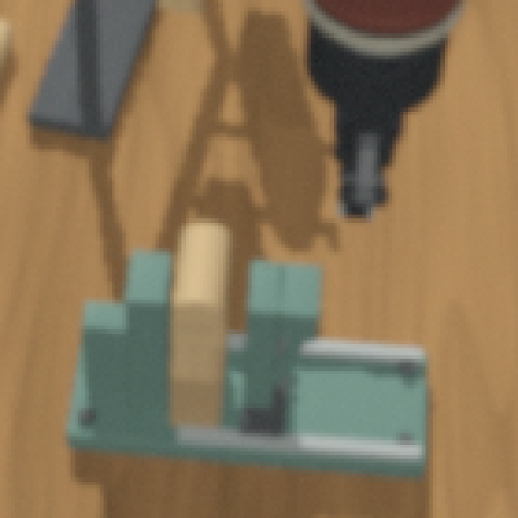

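View pics/scene15.png

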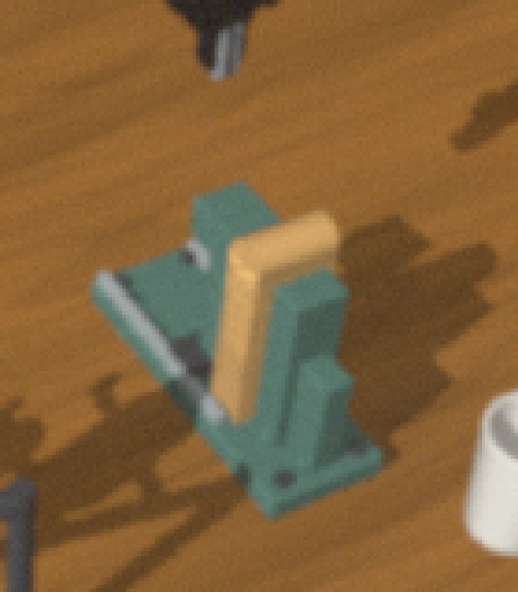

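```bash
python3 -m pendant '[[[0,0,-0.07],[0,0,0],0],[[0.15,0,-0.07],[0,0,0],0],[[0.3,0,-0.07],[0,0,0],0],[[0.45,0,-0.07],[0,0,0],0],[[0.555,0,-0.07],[0,0,0],0]]';python3 -m pendant '[[[0,0,0.02],[0,0,0],0],[[0,0,0.04],[0,0,0],0],[[0,0,0.06],[0,0,0],0],[[0,0,0.06],[0,0,0],0],[[0,0,0.06],[0,0,0],0]]';python3 - <<'E'
from h import *
for n,(a,b,e,f) in {"side":(210,350,235,375)}.items():
    c=cam(n);cv2.imwrite(f"pics/{n}16.png",cv2.resize(c["image"][a:b,e:f,::-1],None,fx=3.7,fy=3.7,interpolation=3))
o=monitor.get_obs();print(o["tcp_pos"],o["grip_width"],o["contact_force"])
E
```

```text
t: 20.1
tcp_pos: [0.4657, 0.1977, 0.1199]
eef_rot: [0.011, 0.707, -0.012, 0.707]
contact_force: [0.1, 0.6, 0.6]
grip_width: 0.0005
t: 20.6
tcp_pos: [0.4786, 0.1981, 0.1227]
eef_rot: [0.012, 0.707, -0.011, 0.707]
contact_force: [0.6, -0.1, -0.0]
grip_width: 0.0002
[0.47832708 0.19812208 0.12253691] 0.00015325154066943948 [-0.1402856   0.22882226  0.00802342]
```

View pics/side16.png

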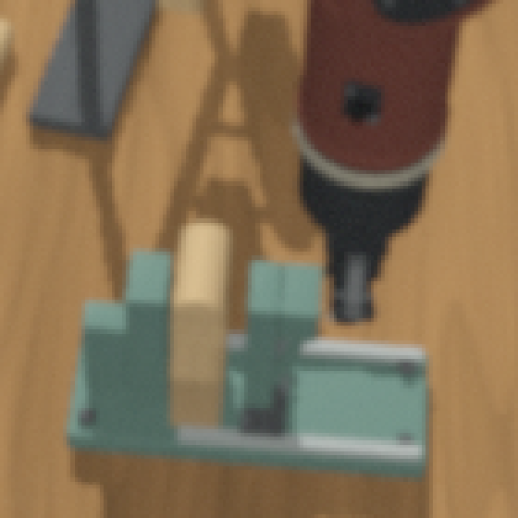

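```bash
python3 -m pendant '[[[0,0,0.015],[0,0,0],0],[[0,0,0.03],[0,0,0],0],[[0,0,0.045],[0,0,0],0],[[0,0,0.06],[0,0,0],0],[[0,0,0.075],[0,0,0],0]]';python3 -m pendant '[[[0,0,0.01],[0,0,0],0],[[0,0,0.02],[0,0,0],0],[[0,0,0.03],[0,0,0],0],[[0,0,0.035],[0,0,0],0],[[0,0,0.035],[0,0,0],0]]';python3 - <<'E'
from h import *
for n,(a,b,e,f) in {"side":(210,350,235,375)}.items():
    c=cam(n);cv2.imwrite(f"pics/{n}17.png",cv2.resize(c["image"][a:b,e:f,::-1],None,fx=3.7,fy=3.7,interpolation=3))
o=monitor.get_obs();print(o["tcp_pos"],o["grip_width"],o["contact_force"])
E
```

```text
t: 21.15
tcp_pos: [0.493, 0.1975, 0.1219]
eef_rot: [0.011, 0.707, -0.011, 0.707]
contact_force: [-3.9, -0.4, 3.2]
grip_width: 0.0001
t: 21.65
tcp_pos: [0.5001, 0.1972, 0.1219]
eef_rot: [0.011, 0.707, -0.012, 0.707]
contact_force: [-3.2, 0.3, 2.8]
grip_width: 0.0001
[0.50007286 0.19721212 0.12190162] -0.00027682625712792896 [-3.35731127  0.27611693  3.13194632]
```

View pics/side17.png

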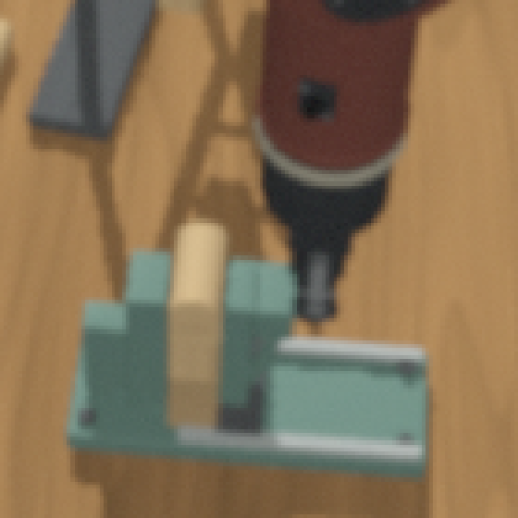

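```bash
python3 -m pendant '[[[0,0,0.005],[0,0,0],0],[[0,0,0.01],[0,0,0],0],[[0,0,0.015],[0,0,0],0],[[0,0,0.02],[0,0,0],0],[[0,0,0.02],[0,0,0],0]]'
```

```text
t: 22.2
tcp_pos: [0.5025, 0.1971, 0.1218]
eef_rot: [0.011, 0.708, -0.012, 0.706]
contact_force: [-12.6, -0.6, 10.2]
grip_width: 0.0
```

```bash
python3 -m pendant '[[[0,0,0.003],[0,0,0],0],[[0,0,0.006],[0,0,0],0],[[0,0,0.008],[0,0,0],0],[[0,0,0.01],[0,0,0],0],[[0,0,0.01],[0,0,0],0]]'
```

```text
t: 22.7
tcp_pos: [0.5025, 0.1971, 0.1217]
eef_rot: [0.011, 0.71, -0.011, 0.704]
contact_force: [-23.4, -2.0, 18.3]
grip_width: 0.0001
```

```bash
python3 -m pendant '[[[0,0,-0.02],[0,0,0],0],[[0,0,-0.06],[0,0,0],0],[[0,0,-0.12],[0,0,0],0],[[0,0,-0.17],[0,0,0],0],[[0,0,-0.2],[0,0,0],0]]';python3 -m pendant '[[[-0.15,0,0],[0,0,0],0],[[-0.3,0,0],[0,0,0],0],[[-0.45,0,0],[0,0,0],0],[[-0.6,0,0],[0,0,0],0],[[-0.6,0,0],[0,0,0],0]]';python3 - <<'E'
from h import *
np.set_printoptions(precision=4,suppress=True)
c=cam("wrist");cv2.imwrite("pics/w18.png",c["image"][:,:,::-1]);np.save("w18pose.npy",c["pose"])
C={}
for n,(a,b,e,f) in {"side":(210,350,235,375),"scene":(80,240,290,430)}.items():
    C[n]=c=cam(n);cv2.imwrite(f"pics/{n}18.png",cv2.resize(c["image"][a:b,e:f,::-1],None,fx=3.7,fy=3.7,interpolation=3)); cv2.imwrite(f"pics/{n}18f.png",c["image"][:,:,::-1])
o=monitor.get_obs();print(o["tcp_pos"],o["grip_width"],o["contact_force"],o["t"])
for t in ["former_tall","former_middle","former_short","clamp_seat","jaw_push","hammer","bowl","beaker"]:
    L=[(C[n],r[0]["pixel"]) for n in C if (r:=nets.tip_of(n,t))]
    if len(L)==2: print(t,*tri(L))
E
```

```text
t: 23.2
tcp_pos: [0.4649, 0.1985, 0.1219]
eef_rot: [0.011, 0.707, -0.011, 0.707]
contact_force: [-0.9, 0.4, -1.2]
grip_width: 0.0002
t: 23.7
tcp_pos: [0.4677, 0.1992, 0.246]
eef_rot: [0.013, 0.705, -0.01, 0.709]
contact_force: [-0.4, 0.3, 0.2]
grip_width: -0.0002
[0.4656 0.1983 0.2414] -7.140061049209272e-05 [-0.8325 -0.4679 -0.7043] 23.85
former_middle [ 0.5613 -0.2505  0.0763] [np.float64(0.005480160339716684), np.float64(0.0054801603397166745)]
former_short [ 0.5022  0.0084 -0.1501] [np.float64(0.09464514478378284), np.float64(0.09464514478378297)]
clamp_seat [0.5791 0.1878 0.0196] [np.float64(0.002841846071002849), np.float64(0.0028418460710028324)]
hammer [ 0.7679 -0.034   0.0159] [np.float64(0.0025075047161259643), np.float64(0.0025075047161261074)]
bowl [ 0.4761 -0.3826  0.0104] [np.float64(0.00442244744216111), np.float64(0.004422447442161234)]
beaker [ 0.7283  0.2839 -0.001 ] [np.float64(0.0035366690498872546), np.float64(0.003536669049887256)]
```

View pics/side18.png

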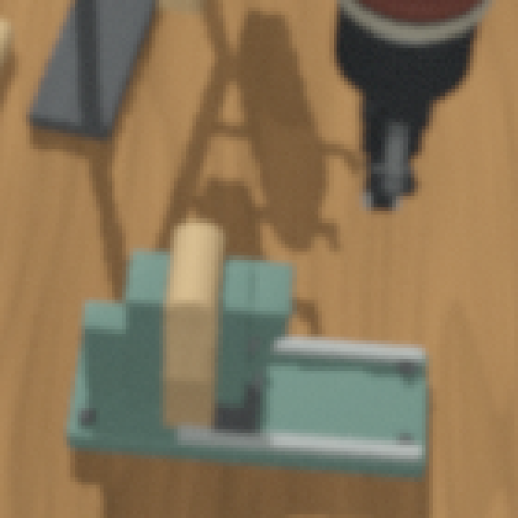

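View pics/scene18.png

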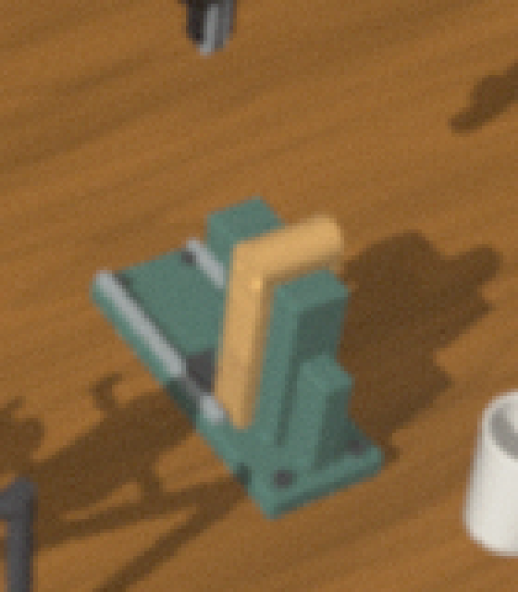

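View pics/scene18f.png

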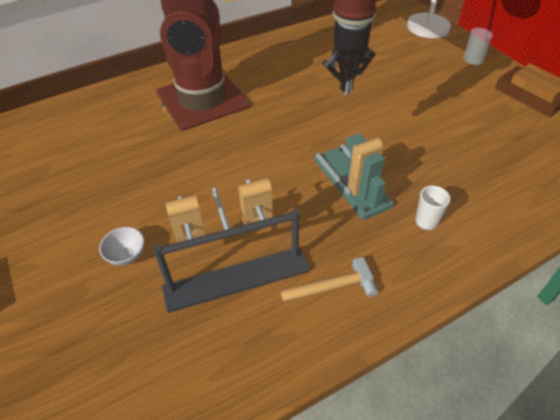

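```bash
python3 -m pendant '[[[-0.2,0,0],[0,0,0],0],[[-0.4,0,0.1],[0,0,0],0],[[-0.45,0,0.3],[0,0,0],0],[[-0.45,0,0.5],[0,0,0],0],[[-0.45,0,0.6],[0,0,0],0]]';python3 -m pendant '[[[0,0,0.05],[0,0,0],0],[[0,0,0.1],[0,0,0],0],[[0,0,0.1],[0,0,0],0],[[0,0,0.1],[0,0,0],0],[[0,0,0.1],[0,0,0],0]]';python3 - <<'E'
from h import *
c=cam("wrist");cv2.imwrite("pics/w19.png",c["image"][:,:,::-1]);np.save("w19pose.npy",c["pose"]);print(monitor.get_obs()["tcp_pos"])
E
```

```text
t: 25.15
tcp_pos: [0.5884, 0.1943, 0.3318]
eef_rot: [0.011, 0.707, -0.012, 0.707]
contact_force: [-1.4, -0.2, -0.4]
grip_width: 0.0004
t: 25.65
tcp_pos: [0.6053, 0.194, 0.3324]
eef_rot: [0.012, 0.707, -0.011, 0.707]
contact_force: [-0.4, -0.1, -0.1]
grip_width: 0.0001
[0.60533854 0.19403017 0.33237503]
```

View pics/w19.png

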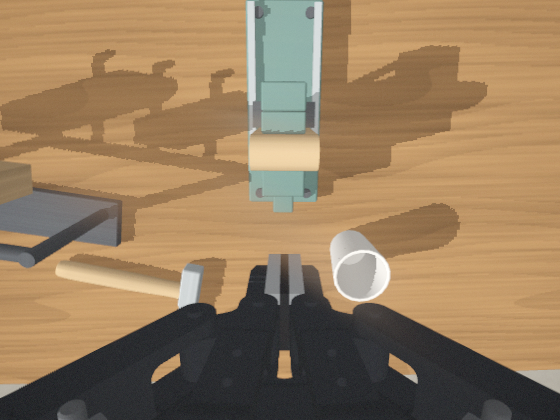

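```bash
python3 -c "
from workcell import ticket
print(ticket.finish_job())"
```

```text
the job is handed in; nothing more can be done
None
```

I handed the job in at about 26 s, with the tall former held in the clamp and the arm clear of everything.

**What I did**
- The tallest former was on the middle peg. I gripped it across its flat faces, lifted it 20 mm, drew it 115 mm off the peg, stood it on the open bench and let go.
- I took it again by its two narrow edges and stood it on the clamp base. I let go and pushed the sliding jaw in until it stopped, at about 23 N.

**What the last checks showed**
- **Clamped former:** the last side and scene pictures show it upright, with no visible gap to either jaw. The last wrist picture puts it about 1 mm from mid-jaw (former centre at column 284.5, jaws at about 283.5).
- **Other formers and bystanders:** the last scene picture shows the other two formers still hanging and the hammer, bowl and beaker in place. Before-and-after positions agree within a few mm for the middle former, hammer and beaker.
- **Forces:** the highest reading at the wrist was about 30 N, during the jaw push. Contact was about 19 N when I set the former down on the bench and about 16 N on the clamp base.

**Checks that failed or disagreed**
- The final network position for the short former was plainly wrong (z = -0.15 m, 95 mm ray mismatch), so its still hanging rests on the picture alone.
- The first network position for the bowl also disagreed between cameras (28 mm), so I judged the bowl from the pictures too.
- At the end the networks gave no two-camera position for the clamped former or the jaw's push face, so those also rest on the pictures.

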